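Re-rack four mineral specimens in reverse order

ROBOT

A 6-joint arm with a two-finger parallel gripper is mounted at the origin on the work surface. World frame = base frame: x ahead of the robot, y to its left, z up, the work surface at z = 0. Lengths are in m, angles in rad, forces in N, time in s.
With the tool pointing down it reaches from about 0.3 to 0.875 m from the base axis. Payload 6.4 kg.
Tool frame: the origin (TCP) lies between the finger pads; the fingertips stand 8 mm ahead of it and the grasp point (between the pads) lies 11 mm behind it; z points along the fingers, x is the direction in which the jaws open and shut, and the axes are right-handed (so a half turn about z gives the same grasp; the last joint's range is limited). The gripper opens to 85 mm and grips with 20 to 120 N. Pads are 22 mm wide; open, the fingers measure 114 mm over their backs; the gripper's body (76 mm by 85 mm) begins 54 mm behind the grasp point. The pads swing forward as they close: fully open they stand 13 mm farther back than shut.
Start: joints at [-0.206, 0.181, 1.607, -0, 1.354, -0.206], TCP at [0.575, 0, 0.239] pointing down, gripper open.
Joint ranges: [-2.99, 2.99], [-0.89, 2.07], [0.3, 2.58], [-1.14, 4.28], [0, 2.63], [-3.12, 3.12]. Speed limits (rad/s): [2.57, 2.57, 3.01, 3.14, 3.14, 3.14].

INTERFACE

Orientations are given as a unit quaternion [w, x, y, z].
In Python, from bench import ctrl gives the robot as it stands.
- The arm moves only by the tool drive_tool, never from a script. Its argument "commands" is a list of rows, each an object of numbers: "gripper": the closure, from 0 (fully open) to 1 (shut); "dx", "dy", "dz": the shift along the tool's x, y, z in cm; "turn": the turn about the tool's z in degrees. A call has 1 to 20 rows; each row is the pose to reach, as a shift and turn from the pose commanded when the call began, along the tool's axes at that moment; what a row does not reach only later rows make up. A row lasts 1/8 s, in which the tool goes at most 62.5 mm and 10.7 degrees, less where a joint would pass 70% of its speed; a pose out of reach is approached as far as the arm can. A call with a gripper value outside its range is refused whole. The fingers move at their own pace and stop on an object; the grip force is fixed at half the most. Time passes only in rows, so rows that repeat a pose let the fingers close. It gives the time, the measured TCP pose, the force and the opening at its end, in the units of the state.
- ctrl.get_obs(): the state, without advancing time (a new reading comes with each control period).
- ctrl.camera(name): name is "scene" or "side" or "wrist"; returns a dict with "image" (384x512x3 uint8, red, green, blue), "mtx" (3x3 intrinsics, pixels), "R" (3x3) and "t" (3): a world point X has camera coordinates R X + t. Camera axes: x right, y down, z forward; pixel columns grow to the right and rows downward; lengths in m; the calibration is good to about 2 mm. A picture is of the moment at which its call begins. There is no depth.
- ctrl.hand_in(): hands the job in, once; it reports no verdict.
The state is a dict: "time_s": time; "q": joint angles; "dq": joint speeds; "joint_efforts": joint torques, N m; "eef_pos": TCP position; "eef_rot": TCP orientation; "wrist_force": force on the tool from outside, world axes, zero at the start; "torque": the same for the moment, N m; "opening": opening from 0.0 (shut) to 1.0 (fully open).
Only numpy, scipy, OpenCV 4.12 (cv2) and the standard library are available. Lean on these libraries where they do the work, as an engineer would, in place of code of your own. Each camera call takes 0.05 s, during which the arm holds its last target.

TASK

The four mineral specimens in the field tray must go into the catalogue rack in reverse order: the one nearest the field tray's brass ball stud goes into the compartment farthest from the rack's brass ball stud, and so on, so that the one farthest from the tray's stud ends up next to the rack's stud. Stand each upright on the floor of its own compartment and let go of them all.

Things in the scene. Friction and masses are not known exactly. Their poses are not given: they have to be found in the camera images.
- core_mid (a point): grey granite drill core, a round cylinder 36 mm in diameter, 60 mm tall, about 160 g. Loose, stands upright on its cork pad in the field tray at the start. This point is its centre, half-way up; z up. It can topple if let go even 2 mm above the floor.
- bar_mid (a point): pale marble bar, square section 34 x 34 mm, 66 mm tall, about 190 g; flat faces look along its x and y. Loose, stands upright on its cork pad in the field tray at the start. This point is its centre, half-way up; z up. It can topple if let go even 2 mm above the floor.
- quartz_mid (a point): milky quartz crystal, a hexagonal prism 40 mm across flats with vertical sides up to 56 mm and a blunt point above, 72 mm tall in all, about 220 g; two of its flats face along +x and -x. Loose, stands upright on its cork pad in the field tray at the start. This point is its centre, half-way up; z up. It can topple if let go even 2 mm above the floor.
- slab_mid (a point): dark slate slab, 24 mm thick (x) by 44 mm wide (y), 64 mm tall, about 180 g. Loose, stands upright on its cork pad in the field tray at the start. This point is its centre, half-way up; z up. It can topple if let go even 2 mm above the floor.
- seat_core: the cork pad, 52 x 52 x 3 mm, fixed on the floor of the field tray, on which the round granite core stands at the start (the four pads look alike). Origin: centre of its underside, 6 mm above the bench; axes parallel to the tray's.
- seat_bar: the cork pad, 52 x 52 x 3 mm, fixed on the floor of the field tray, on which the square marble bar stands at the start (the four pads look alike). Origin: centre of its underside, 6 mm above the bench; axes parallel to the tray's.
- seat_quartz: the cork pad, 52 x 52 x 3 mm, fixed on the floor of the field tray, on which the quartz crystal stands at the start (the four pads look alike). Origin: centre of its underside, 6 mm above the bench; axes parallel to the tray's.
- seat_slab: the cork pad, 52 x 52 x 3 mm, fixed on the floor of the field tray, on which the slate slab stands at the start (the four pads look alike). Origin: centre of its underside, 6 mm above the bench; axes parallel to the tray's.
- tray: mid-brown wooden field tray, fixed, 328 mm long (y) by 84 mm wide (x), floor 6 mm and rim 12 mm above the bench, end blocks 20 mm high; a brass ball stud (20 mm ball, top 48 mm above the bench) stands on its +y end block only. Four cork pads lie in it at x = 0, y = -105, -35, 35 and 105 mm, one specimen on each. Origin: centre of the underside, on the bench; z up.
- rack: dark wooden catalogue rack, fixed, 328 mm long (y) by 72 mm wide (x), with one row of four open compartments, each 60 mm (x) by 62 mm (y) inside, with a grey lined floor; floor 6 mm and walls 16 mm above the bench, end blocks 20 mm high; a brass ball stud (20 mm ball, top 48 mm above the bench) stands on its +y end block only. The compartments' centres lie at x = 0, y = -105, -35, 35 and 105 mm. Origin: centre of the underside, on the bench; z up.
Mind the look-alikes: they are no part of the job. Leave any blue or turquoise look-alike of the part that bears bar_mid alone.

How it is judged:
At the end, for the whole second after the job is handed in: All four specimens stand upright (0.1 rad) and at rest on the rack floor (height within 5 mm), one per compartment (within 20 mm across, 18 mm along the row of its centre); their order from the rack's brass stud is the reverse of their starting order from the tray's brass stud (x of core_mid in the frame of rack between -0.02 and 0.02 m and z of core_mid in the frame of rack between 0.031 and 0.041 m and angle between each of core_mid, bar_mid, quartz_mid, slab_mid's own z axis and vertical below 0.1 rad and linear speed of each of core, bar, quartz, slab below 0.02 m/s and angular speed of each of core, bar, quartz, slab below 0.2 rad/s and x of bar_mid in the frame of rack between -0.02 and 0.02 m and z of bar_mid in the frame of rack between 0.034 and 0.044 m and x of quartz_mid in the frame of rack between -0.02 and 0.02 m and z of quartz_mid in the frame of rack between 0.037 and 0.047 m and x of slab_mid in the frame of rack between -0.02 and 0.02 m and z of slab_mid in the frame of rack between 0.033 and 0.043 m and ((y of seat_core in the frame of tray between -0.125 and -0.085 m and y of core_mid in the frame of rack between 0.087 and 0.123 m) or (y of seat_core in the frame of tray between -0.055 and -0.015 m and y of core_mid in the frame of rack between 0.017 and 0.053 m) or (y of seat_core in the frame of tray between 0.015 and 0.055 m and y of core_mid in the frame of rack between -0.053 and -0.017 m) or (y of seat_core in the frame of tray between 0.085 and 0.125 m and y of core_mid in the frame of rack between -0.123 and -0.087 m)) and ((y of seat_bar in the frame of tray between -0.125 and -0.085 m and y of bar_mid in the frame of rack between 0.087 and 0.123 m) or (y of seat_bar in the frame of tray between -0.055 and -0.015 m and y of bar_mid in the frame of rack between 0.017 and 0.053 m) or (y of seat_bar in the frame of tray between 0.015 and 0.055 m and y of bar_mid in the frame of rack between -0.053 and -0.017 m) or (y of seat_bar in the frame of tray between 0.085 and 0.125 m and y of bar_mid in the frame of rack between -0.123 and -0.087 m)) and ((y of seat_quartz in the frame of tray between -0.125 and -0.085 m and y of quartz_mid in the frame of rack between 0.087 and 0.123 m) or (y of seat_quartz in the frame of tray between -0.055 and -0.015 m and y of quartz_mid in the frame of rack between 0.017 and 0.053 m) or (y of seat_quartz in the frame of tray between 0.015 and 0.055 m and y of quartz_mid in the frame of rack between -0.053 and -0.017 m) or (y of seat_quartz in the frame of tray between 0.085 and 0.125 m and y of quartz_mid in the frame of rack between -0.123 and -0.087 m)) and ((y of seat_slab in the frame of tray between -0.125 and -0.085 m and y of slab_mid in the frame of rack between 0.087 and 0.123 m) or (y of seat_slab in the frame of tray between -0.055 and -0.015 m and y of slab_mid in the frame of rack between 0.017 and 0.053 m) or (y of seat_slab in the frame of tray between 0.015 and 0.055 m and y of slab_mid in the frame of rack between -0.053 and -0.017 m) or (y of seat_slab in the frame of tray between 0.085 and 0.125 m and y of slab_mid in the frame of rack between -0.123 and -0.087 m))); the robot touches nothing.
It also fails if it takes over 128 s, if anything falls off the work surface, if the arm or the gripper's body presses on something with over 40 N, if the wrist force passes 120 N, or if a joint passes its speed limit or range.

## Working session

There is one attempt and no reset: what is moved stays moved. The work goes in short steps, Python scripts to look and compute and a tool call to move; the robot and the scene stay as the last step left them, time stands still between calls to the robot, and variables do not carry over. Pictures are saved under pics/ and viewed, and the job is handed in when it is done.

Besides the shell and the picture viewer there is one more tool, called after "Request:" as name(argument=value, ...), one argument or row to a line, values as JSON. drive_tool: Moves the arm, as the interface text tells. Its arguments: {"type":"object","properties":{"commands":{"type":"array","items":{"type":"object","properties":{"gripper":{"type":"number"},"dx":{"type":"number"},"dy":{"type":"number"},"dz":{"type":"number"},"turn":{"type":"number"}}}}},"required":["commands"]}

```bash
mkdir -p pics; ls; python3 - <<'E'
from bench import ctrl
import cv2
print(ctrl.get_obs())
for n in ["scene","side","wrist"]:
    c=ctrl.camera(n); cv2.imwrite(f"pics/{n}0.png",cv2.cvtColor(c["image"],cv2.COLOR_RGB2BGR)); print(n,c["mtx"],c["R"],c["t"])
E
```

```text
pics
{'time_s': 0.0, 'q': array([-2.06313536e-01,  1.81533517e-01,  1.60803801e+00,  9.39358147e-06,
        1.35376759e+00, -2.06320950e-01]), 'dq': array([-0.0012313 , -0.00128016, -0.00161959,  0.00086499, -0.00085575,
        0.00098223]), 'joint_efforts': array([ 3.41415571e-04, -4.44869328e+01, -3.51340663e+01, -2.51131587e-04,
        9.11703974e-03,  3.43231875e-05]), 'eef_pos': array([5.74457300e-01, 1.26218140e-04, 2.38373862e-01]), 'eef_rot': array([-1.83374960e-04,  9.99999619e-01,  2.69152869e-06, -8.53768817e-04]), 'wrist_force': array([0.49057978, 0.28381489, 1.19893063]), 'torque': array([-0.02870556, -0.00570493, -0.02545595]), 'opening': 0.9986952143771909}
scene [[457.31291398   0.         263.95418761]
 [  0.         457.31291398 190.92331088]
 [  0.           0.           1.        ]] [[-0.5426792   0.83993528  0.00283193]
 [ 0.6112978   0.39726509 -0.68446727]
 [-0.57603323 -0.369715   -0.72903809]] [ 0.30334785 -0.32604934  1.35692227]
side [[374.35252985   0.         251.8851196 ]
 [  0.         374.35252985 192.98329687]
 [  0.           0.           1.        ]] [[-0.99435725 -0.10592249 -0.00583863]
 [-0.04309664  0.45363993 -0.8901424 ]
 [ 0.09693474 -0.88486792 -0.45564506]] [0.55453656 0.07475477 0.78017084]
wrist [[308.41976559   0.         254.83003339]
 [  0.         308.41976559 190.13108493]
 [  0.           0.           1.        ]] [[ 9.99998750e-01 -1.11307738e-03 -1.12336647e-03]
 [-7.56364789e-04 -9.60472397e-01  2.78374211e-01]
 [-1.38881452e-03 -2.78373014e-01 -9.60472038e-01]] [-0.57454515 -0.03629377  0.37965672]
```

View pics/scene0.png

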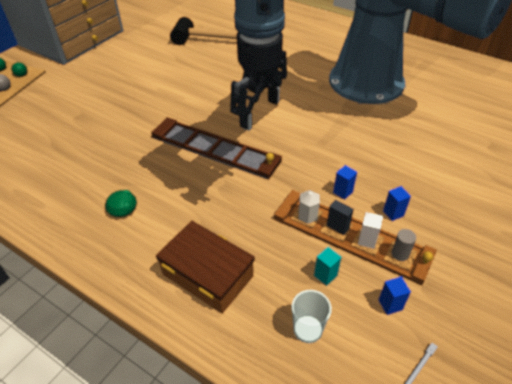

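View pics/side0.png

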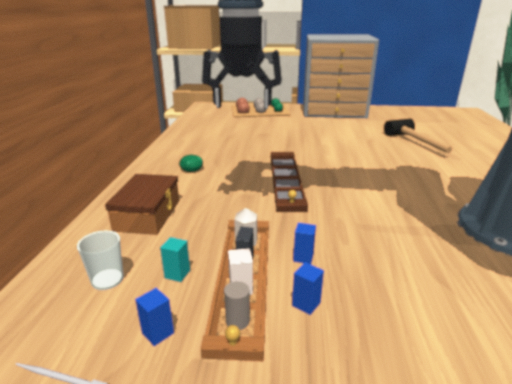

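View pics/wrist0.png

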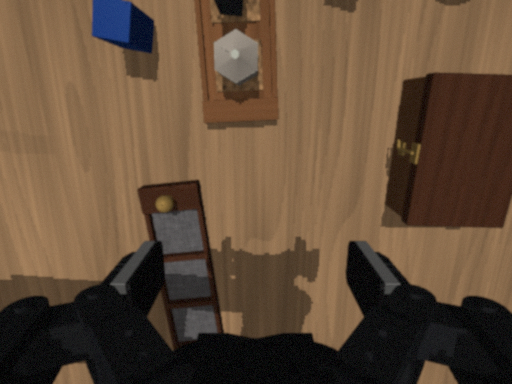

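```bash
python3 - <<'E'
import cv2
a=cv2.imread("pics/scene0.png")
cv2.imwrite("pics/z1.png",cv2.resize(a[180:285,265:445],None,fx=4.4,fy=4.4,interpolation=cv2.INTER_CUBIC))
cv2.imwrite("pics/z2.png",cv2.resize(a[110:185,145:290],None,fx=5.5,fy=5.5,interpolation=cv2.INTER_CUBIC))
a=cv2.imread("pics/side0.png")
cv2.imwrite("pics/z3.png",cv2.resize(a[140:365,190:330],None,fx=2.6,fy=2.6,interpolation=cv2.INTER_CUBIC))
E
```

```text
(no output)
```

View pics/z1.png

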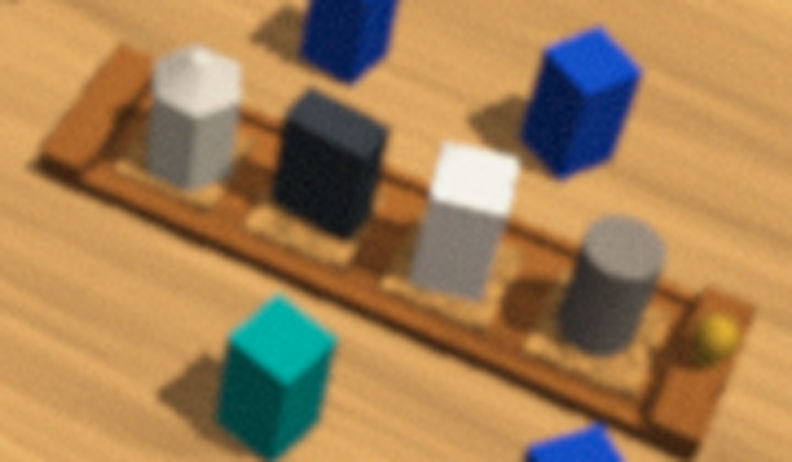

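View pics/z2.png

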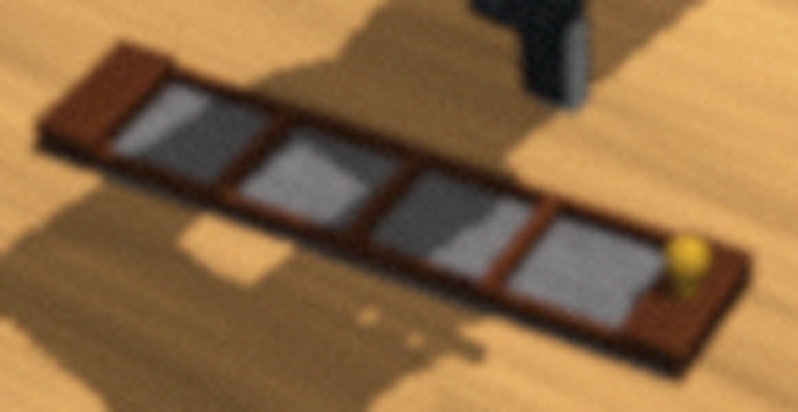

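View pics/z3.png

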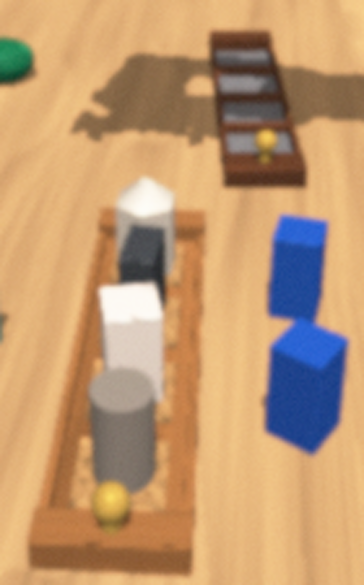

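```bash
cat > h.py <<'E'
import numpy as np, cv2
CAM={"scene":(np.array([[457.313,0,263.954],[0,457.313,190.923],[0,0,1]]),np.array([[-0.5426792,0.83993528,0.00283193],[0.6112978,0.39726509,-0.68446727],[-0.57603323,-0.369715,-0.72903809]]),np.array([0.30334785,-0.32604934,1.35692227])),
"side":(np.array([[374.353,0,251.885],[0,374.353,192.983],[0,0,1]]),np.array([[-0.99435725,-0.10592249,-0.00583863],[-0.04309664,0.45363993,-0.8901424],[0.09693474,-0.88486792,-0.45564506]]),np.array([0.55453656,0.07475477,0.78017084]))}
def back(cam,uv,z):
    K,R,t=CAM[cam] if isinstance(cam,str) else cam
    C=-R.T@t; d=R.T@np.linalg.solve(K,[uv[0],uv[1],1]); return C+d*(z-C[2])/d[2]
def proj(cam,X):
    K,R,t=CAM[cam] if isinstance(cam,str) else cam
    p=K@(R@np.array(X)+t); return p[:2]/p[2]
def unz(p,o,s): return [(p[0]+.5)/s-.5+o[0],(p[1]+.5)/s-.5+o[1]]
E
python3 - <<'E'
from h import *
def show(n,c,o,s,pts,z):
    P=[back(c,unz(p,o,s),z) for p in pts]
    print(n,np.round(P,4)[:,:2].tolist(),"mean",np.mean(P,0)[:2].round(4)); return P
for n,o,s,pts,ball in [("tray",(265,180),4.4,[(128,44),(42,155),(690,437),(754,307)],(717,338)),("rack",(145,110),5.5,[(125,42),(42,125),(682,360),(750,257)],(688,257))]:
    P=show(n,"scene",o,s,pts,.02); m=[np.linalg.norm(P[i]-P[(i+1)%4]) for i in range(4)];print(np.round(m,4))
    d=(P[2]+P[3]-P[0]-P[1]);print("yaw(y axis)",np.degrees(np.arctan2(d[1],d[0]))-90); b=show("ball","scene",o,s,[ball],.038); print(np.linalg.norm((b[0]-np.mean(P,0))[:2]))
o,s=(265,180),4.4
show("bar","scene",o,s,[(443,143),(519,158),(503,214),(432,193)],.075)
show("core","scene",o,s,[(624,247)],.069)
show("quartz","scene",o,s,[(200,50)],.081)
show("slab","scene",o,s,[(310,90),(387,130),(362,165),(285,125)],.073)
o,s=(190,140),2.6
for n,pts,ball in [("tray",[(103,211),(36,513),(193,513),(205,213)],(111,500)),("rack",[(212,33),(225,168),(305,168),(270,32)],(266,140))]:
    P=show(n,"side",o,s,pts,.02); m=[np.linalg.norm(P[i]-P[(i+1)%4]) for i in range(4)];print(np.round(m,4))
    show("ball","side",o,s,[ball],.038)
show("core","side",o,s,[(123,390)],.069)
show("quartz","side",o,s,[(146,179)],.081)
show("bar","side",o,s,[(99,285),(155,283),(163,314),(104,319)],.075)
E
```

```text
tray [[0.517, 0.0522], [0.6036, 0.0547], [0.5863, 0.3729], [0.504, 0.3737]] mean [0.5527 0.2134]
[0.0866 0.3187 0.0823 0.3217]
yaw(y axis) 2.7139111589712
ball [[0.5446, 0.3656]] mean [0.5446 0.3656]
0.15242214470215804
rack [[0.4719, -0.359], [0.5399, -0.35], [0.5086, -0.0198], [0.4385, -0.0292]] mean [ 0.4897 -0.1895]
[0.0686 0.3317 0.0708 0.3315]
yaw(y axis) 5.594216158438812
ball [[0.47, -0.0416]] mean [ 0.47   -0.0416]
0.14924205985619396
bar [[0.539, 0.2264], [0.5286, 0.2587], [0.5624, 0.2654], [0.5684, 0.2344]] mean [0.5496 0.2462]
core [[0.5457, 0.3159]] mean [0.5457 0.3159]
quartz [[0.5535, 0.1089]] mean [0.5535 0.1089]
slab [[0.5411, 0.1608], [0.544, 0.2014], [0.569, 0.2009], [0.5666, 0.161]] mean [0.5552 0.181 ]
tray [[0.5984, 0.0588], [0.5851, 0.3611], [0.5036, 0.3528], [0.5172, 0.054]] mean [0.5511 0.2067]
[0.3026 0.082  0.2991 0.0814]
ball [[0.5444, 0.3649]] mean [0.5444 0.3649]
rack [[0.5356, -0.3442], [0.505, -0.0216], [0.4364, -0.0282], [0.4689, -0.3535]] mean [ 0.4865 -0.1869]
[0.3241 0.0689 0.327  0.0674]
ball [[0.4708, -0.0427]] mean [ 0.4708 -0.0427]
core [[0.5442, 0.3183]] mean [0.5442 0.3183]
quartz [[0.5567, 0.1111]] mean [0.5567 0.1111]
bar [[0.5709, 0.2338], [0.537, 0.2284], [0.5289, 0.2585], [0.5625, 0.2666]] mean [0.5498 0.2468]
```

```bash
python3 - <<'E'
import cv2
from h import *
a=cv2.imread("pics/wrist0.png")
cv2.imwrite("pics/z4.png",cv2.resize(a[0:130,90:290],None,fx=4,fy=4,interpolation=cv2.INTER_CUBIC))
for n,p in [("b1",(345,190)),("b2",(398,209)),("teal",(327,275)),("b3",(394,304))]: print(n,back("scene",p,.02).round(3))
E
```

```text
b1 [0.455 0.149 0.02 ]
b2 [0.444 0.27  0.02 ]
teal [0.676 0.219 0.02 ]
b3 [0.665 0.349 0.02 ]
```

View pics/z4.png

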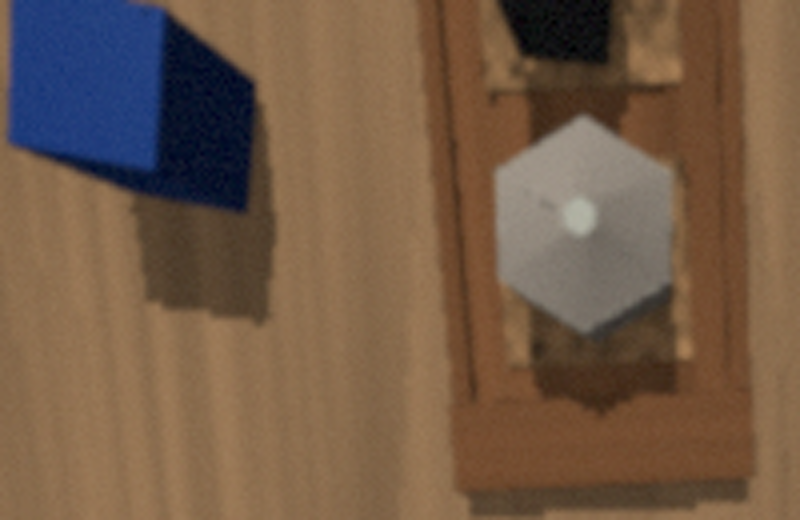

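Request:
drive_tool(
  commands=[
    {"dx": -0.7, "dy": -4, "dz": 3, "gripper": 0.15},
    {"dx": -1.4, "dy": -8, "dz": 6, "gripper": 0.15},
    {"dx": -2, "dy": -11, "dz": 9, "gripper": 0.15},
    {"dx": -2, "dy": -11, "dz": 9, "gripper": 0.15},
    {"dx": -2, "dy": -11, "dz": 9, "gripper": 0.15},
  ],
)

```text
invalid input at $.commands[0]: expected keys gripper, dx, dy, dz, turn
```

```bash
python3 - <<'E'
from bench import ctrl
import cv2
print(ctrl.get_obs()["eef_pos"])
for n in ["scene","wrist"]:
    c=ctrl.camera(n); cv2.imwrite(f"pics/{n}1.png",cv2.cvtColor(c["image"],cv2.COLOR_RGB2BGR))
E
```

```text
[5.74588689e-01 1.03488210e-04 2.38561590e-01]
```

View pics/wrist1.png

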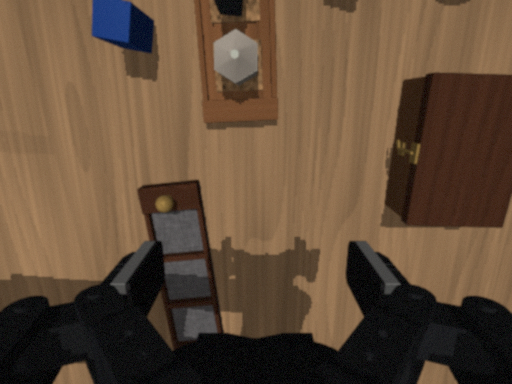

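The move was refused because every row needs all five keys, so the picture shows the unchanged start view. I'm resending it.

Request:
drive_tool(
  commands=[
    {"dx": -0.7, "dy": -4, "dz": 3, "turn": 0, "gripper": 0.15},
    {"dx": -1.4, "dy": -8, "dz": 6, "turn": 0, "gripper": 0.15},
    {"dx": -2, "dy": -11, "dz": 9, "turn": 0, "gripper": 0.15},
    {"dx": -2, "dy": -11, "dz": 9, "turn": 0, "gripper": 0.15},
    {"dx": -2, "dy": -11, "dz": 9, "turn": 0, "gripper": 0.15},
  ],
)

```text
time_s: 0.88
eef_pos: [0.5557, 0.1096, 0.15]
eef_rot: [0.0, 1.0, 0.0, 0.001]
wrist_force: [-0.0, -0.3, 1.4]
opening: 0.851
```

```bash
python3 - <<'E'
from bench import ctrl
import cv2
print(ctrl.get_obs()["eef_pos"])
for n in ["scene","wrist"]:
    c=ctrl.camera(n); cv2.imwrite(f"pics/{n}2.png",cv2.cvtColor(c["image"],cv2.COLOR_RGB2BGR))
E
```

```text
[0.5556739  0.10962733 0.1499722 ]
```

View pics/wrist2.png

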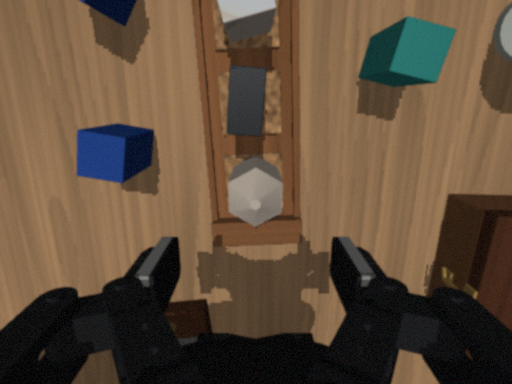

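The wrist view shows the quartz apex at (255,205), centred between the fingers, with flats facing ±x. I'll descend and grip.

Request:
drive_tool(
  commands=[
    {"dx": 0, "dy": 0, "dz": 3, "turn": 0, "gripper": 0.15},
    {"dx": 0, "dy": 0, "dz": 6, "turn": 0, "gripper": 0.15},
    {"dx": 0, "dy": 0, "dz": 9, "turn": 0, "gripper": 0.15},
    {"dx": 0, "dy": 0, "dz": 11, "turn": 0, "gripper": 0.15},
    {"dx": 0, "dy": 0, "dz": 11.6, "turn": 0, "gripper": 0.15},
    {"dx": 0, "dy": 0, "dz": 11.6, "turn": 0, "gripper": 0.15},
    {"dx": 0, "dy": 0, "dz": 11.6, "turn": 0, "gripper": 0.4},
    {"dx": 0, "dy": 0, "dz": 11.6, "turn": 0, "gripper": 0.6},
    {"dx": 0, "dy": 0, "dz": 11.6, "turn": 0, "gripper": 0.8},
    {"dx": 0, "dy": 0, "dz": 11.6, "turn": 0, "gripper": 1},
    {"dx": 0, "dy": 0, "dz": 11.6, "turn": 0, "gripper": 1},
    {"dx": 0, "dy": 0, "dz": 11.6, "turn": 0, "gripper": 1},
    {"dx": 0, "dy": 0, "dz": 11.6, "turn": 0, "gripper": 1},
  ],
)

```text
time_s: 2.6
eef_pos: [0.5559, 0.11, 0.0343]
eef_rot: [0.0, 1.0, 0.0, 0.001]
wrist_force: [0.5, 0.0, 6.7]
opening: 0.459
```

Request:
drive_tool(
  commands=[
    {"dx": 0, "dy": 0, "dz": -2, "turn": 0, "gripper": 1},
    {"dx": 0, "dy": 0, "dz": -5, "turn": 0, "gripper": 1},
    {"dx": 0, "dy": 0, "dz": -8, "turn": 0, "gripper": 1},
    {"dx": -1.6, "dy": 4, "dz": -9, "turn": 0, "gripper": 1},
    {"dx": -3.2, "dy": 8, "dz": -9, "turn": 0, "gripper": 1},
    {"dx": -4.8, "dy": 12, "dz": -9, "turn": 0, "gripper": 1},
    {"dx": -6.4, "dy": 16, "dz": -9, "turn": 0, "gripper": 1},
    {"dx": -7.8, "dy": 19.5, "dz": -9, "turn": 0, "gripper": 1},
    {"dx": -7.8, "dy": 19.5, "dz": -9, "turn": 0, "gripper": 1},
    {"dx": -7.8, "dy": 19.5, "dz": -7, "turn": 0, "gripper": 1},
    {"dx": -7.8, "dy": 19.5, "dz": -5, "turn": 0, "gripper": 1},
    {"dx": -7.8, "dy": 19.5, "dz": -3, "turn": 0, "gripper": 1},
    {"dx": -7.8, "dy": 19.5, "dz": -1.5, "turn": 0, "gripper": 1},
    {"dx": -7.8, "dy": 19.5, "dz": -1.5, "turn": 0, "gripper": 1},
    {"dx": -7.8, "dy": 19.5, "dz": -1.5, "turn": 0, "gripper": 1},
  ],
)

```text
time_s: 4.47
eef_pos: [0.4776, -0.0849, 0.0489]
eef_rot: [0.0, 1.0, 0.0, 0.0]
wrist_force: [-0.0, -0.6, -1.5]
opening: 0.465
```

```bash
python3 - <<'E'
from bench import ctrl
import cv2
o=ctrl.get_obs();print(o["eef_pos"],o["wrist_force"])
ims=[]
for n,(x,y,s) in {"scene":(180,90,(120,100)),"side":(220,120,(120,100))}.items():
    c=ctrl.camera(n)["image"][:,:,::-1]; ims.append(cv2.resize(c[y:y+100,x:x+120],None,fx=3.3,fy=3.3,interpolation=cv2.INTER_CUBIC))
cv2.imwrite("pics/p1.png",cv2.hconcat(ims))
E
```

```text
[ 0.4775557  -0.08493136  0.04891021] [-0.02170678 -0.58857318 -1.49937427]
```

View pics/p1.png

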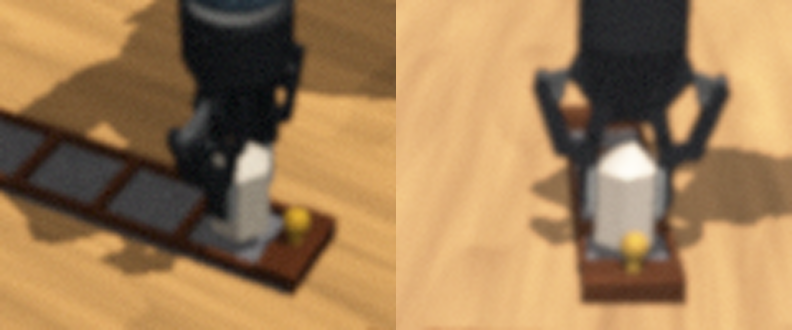

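The quartz is upright over the stud-side compartment. Now lowering it.

Request:
drive_tool(
  commands=[
    {"dx": 0, "dy": 0, "dz": 0.8, "turn": 0, "gripper": 1},
    {"dx": 0, "dy": 0, "dz": 1.4, "turn": 0, "gripper": 1},
    {"dx": 0, "dy": 0, "dz": 1.7, "turn": 0, "gripper": 1},
    {"dx": 0, "dy": 0, "dz": 1.75, "turn": 0, "gripper": 1},
    {"dx": 0, "dy": 0, "dz": 1.75, "turn": 0, "gripper": 1},
  ],
)

```text
time_s: 5.2
eef_pos: [0.4766, -0.0849, 0.0313]
eef_rot: [-0.0, 1.0, 0.0, -0.001]
wrist_force: [-5.3, 1.0, 9.6]
opening: 0.463
```

Request:
drive_tool(
  commands=[
    {"dx": 0, "dy": 0, "dz": 0, "turn": 0, "gripper": 0.5},
    {"dx": 0, "dy": 0, "dz": 0, "turn": 0, "gripper": 0.4},
    {"dx": 0, "dy": 0, "dz": 0, "turn": 0, "gripper": 0.25},
    {"dx": 0, "dy": 0, "dz": 0, "turn": 0, "gripper": 0.15},
    {"dx": 0, "dy": 0, "dz": 0, "turn": 0, "gripper": 0.15},
    {"dx": 0, "dy": 0, "dz": -3, "turn": 0, "gripper": 0.15},
    {"dx": 0, "dy": 0, "dz": -6, "turn": 0, "gripper": 0.15},
    {"dx": 0, "dy": 0, "dz": -9, "turn": 0, "gripper": 0.15},
    {"dx": 0, "dy": 0, "dz": -12, "turn": 0, "gripper": 0.15},
    {"dx": 0, "dy": 0, "dz": -12, "turn": 0, "gripper": 0.15},
  ],
)

```text
time_s: 6.45
eef_pos: [0.4788, -0.0858, 0.1535]
eef_rot: [0.001, 1.0, 0.0, 0.003]
wrist_force: [0.4, -0.7, 0.8]
opening: 0.851
```

```bash
cat > look.py <<'E'
from bench import ctrl
import cv2,sys
o=ctrl.get_obs();print(o["time_s"],o["eef_pos"],o["wrist_force"],o["opening"])
ims=[]
for n,x,y in [("scene",145,90),("side",215,110)]:
    c=ctrl.camera(n)["image"][:,:,::-1]; ims.append(cv2.resize(c[y:y+110,x:x+150],None,fx=2.65,fy=2.65,interpolation=cv2.INTER_CUBIC))
w=ctrl.camera("wrist")["image"][:,:,::-1]
top=cv2.hconcat(ims); w=cv2.copyMakeBorder(cv2.resize(w,(400,300)),0,0,0,top.shape[1]-400,cv2.BORDER_CONSTANT)
cv2.imwrite(sys.argv[1],cv2.vconcat([top,w]))
E
python3 look.py pics/p2.png
```

```text
6.45 [ 0.47883802 -0.08578419  0.15348063] [ 0.3514921  -0.65239422  0.77313899] 0.851394293973193
```

View pics/p2.png

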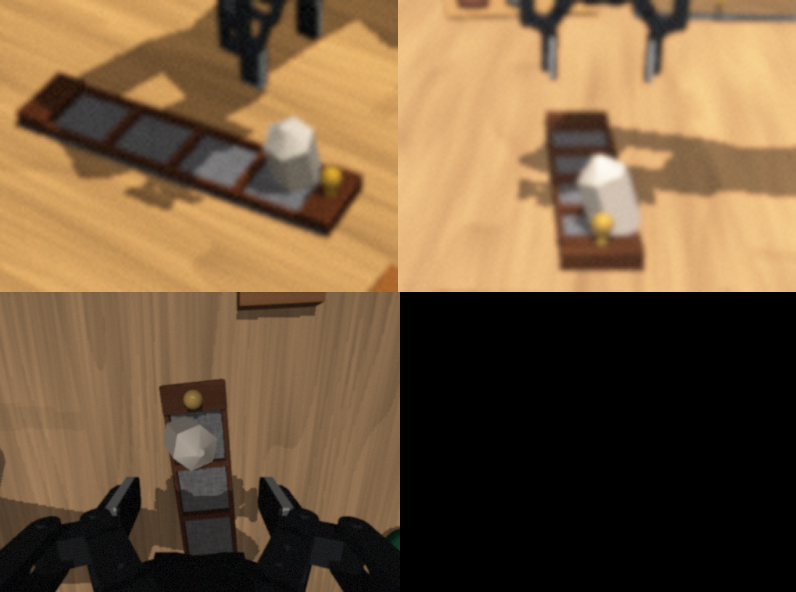

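```bash
python3 - <<'E'
from bench import ctrl
import cv2
ims=[]
for n,x,y in [("scene",225,120),("side",265,150)]:
    c=ctrl.camera(n)["image"][:,:,::-1]; ims.append(cv2.resize(c[y:y+60,x:x+60],None,fx=6.6,fy=6.6,interpolation=cv2.INTER_CUBIC))
w=ctrl.camera("wrist")["image"][:,:,::-1]
ims.append(cv2.resize(w[100:240,180:320],(396,396),interpolation=cv2.INTER_CUBIC))
cv2.imwrite("pics/p3.png",cv2.hconcat(ims[:2])); cv2.imwrite("pics/p4.png",ims[2])
E
```

```text
(no output)
```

View pics/p3.png

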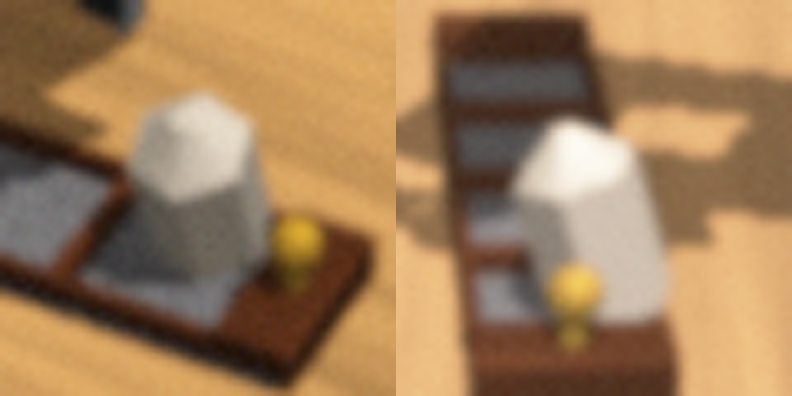

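View pics/p4.png

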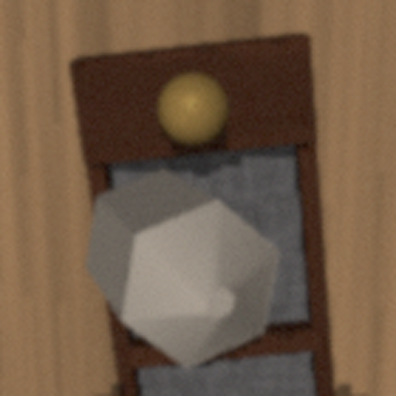

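```bash
python3 - <<'E'
from bench import ctrl
from h import *
c=ctrl.camera("wrist"); cam=(c["mtx"],c["R"],c["t"])
f=lambda p,z:back(cam,unz(p,(180,100),396/140),z).round(4)
for p,z in [((72,60),.02),((307,36),.02),((193,107),.038),((108,160),.006),((297,145),.006),((305,322),.006),((220,300),.078)]: print(p,f(p,z))
E
```

```text
(72, 60) [ 0.4346 -0.0307  0.02  ]
(307, 36) [ 0.5042 -0.0239  0.02  ]
(193, 107) [ 0.4709 -0.0426  0.038 ]
(108, 160) [ 0.4425 -0.0632  0.006 ]
(297, 145) [ 0.5034 -0.0584  0.006 ]
(305, 322) [ 0.5077 -0.1189  0.006 ]
(220, 300) [ 0.4783 -0.0861  0.078 ]
```

The quartz was released but is leaning about 14°. Its base edge sits on the −x wall, and the apex is near (0.478, −0.086). I'll regrasp it with the jaws turned to match its flats, which should stand it up.

Request:
drive_tool(
  commands=[
    {"dx": -0.6, "dy": -0.2, "dz": 0, "turn": 10, "gripper": 0},
    {"dx": -0.6, "dy": -0.2, "dz": 3, "turn": 10, "gripper": 0},
    {"dx": -0.6, "dy": -0.2, "dz": 5, "turn": 10, "gripper": 0},
    {"dx": -0.6, "dy": -0.2, "dz": 7, "turn": 10, "gripper": 0},
    {"dx": -0.6, "dy": -0.2, "dz": 9, "turn": 10, "gripper": 0},
    {"dx": -0.6, "dy": -0.2, "dz": 10.6, "turn": 10, "gripper": 0},
    {"dx": -0.6, "dy": -0.2, "dz": 10.6, "turn": 10, "gripper": 0},
  ],
)

```text
time_s: 7.68
eef_pos: [0.4698, -0.0825, 0.0433]
eef_rot: [-0.001, 0.996, -0.087, -0.002]
wrist_force: [-0.6, 0.9, -0.2]
opening: 1.001
```

```bash
python3 look.py pics/p5.png
```

```text
7.675 [ 0.46977807 -0.08246653  0.04333753] [-0.60452398  0.94070142 -0.21012768] 1.0006855835380781
```

View pics/p5.png

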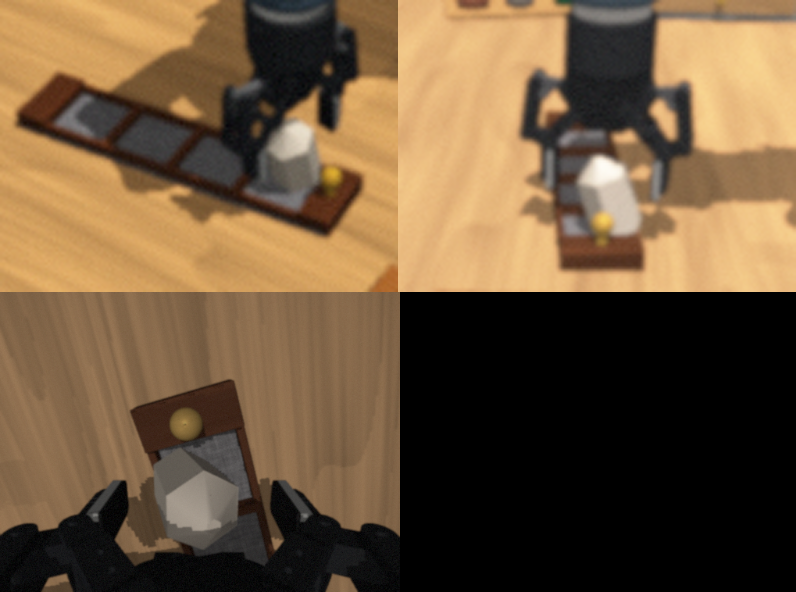

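Request:
drive_tool(
  commands=[
    {"dx": 0, "dy": 0, "dz": 0, "turn": 0, "gripper": 0.2},
    {"dx": 0, "dy": 0, "dz": 0, "turn": 0, "gripper": 0.3},
    {"dx": 0, "dy": 0, "dz": 0, "turn": 0, "gripper": 0.35},
    {"dx": 0, "dy": 0, "dz": 0, "turn": 0, "gripper": 0.4},
    {"dx": 0, "dy": 0, "dz": 0, "turn": 0, "gripper": 0.45},
    {"dx": 0, "dy": 0, "dz": 0, "turn": 0, "gripper": 0.5},
    {"dx": 0, "dy": 0, "dz": 0, "turn": 0, "gripper": 0.6},
    {"dx": 0, "dy": 0, "dz": 0, "turn": 0, "gripper": 1},
    {"dx": 0, "dy": 0, "dz": 0, "turn": 0, "gripper": 1},
    {"dx": 0, "dy": 0, "dz": 0, "turn": 0, "gripper": 1},
  ],
)

```text
time_s: 9.07
eef_pos: [0.4711, -0.0829, 0.0455]
eef_rot: [-0.0, 0.996, -0.087, -0.0]
wrist_force: [-2.5, 0.7, 8.9]
opening: 0.53
```

```bash
python3 look.py pics/p6.png
```

```text
9.075 [ 0.47111988 -0.08293011  0.04550291] [-2.48147073  0.65692645  8.85452936] 0.5297267941274195
```

View pics/p6.png

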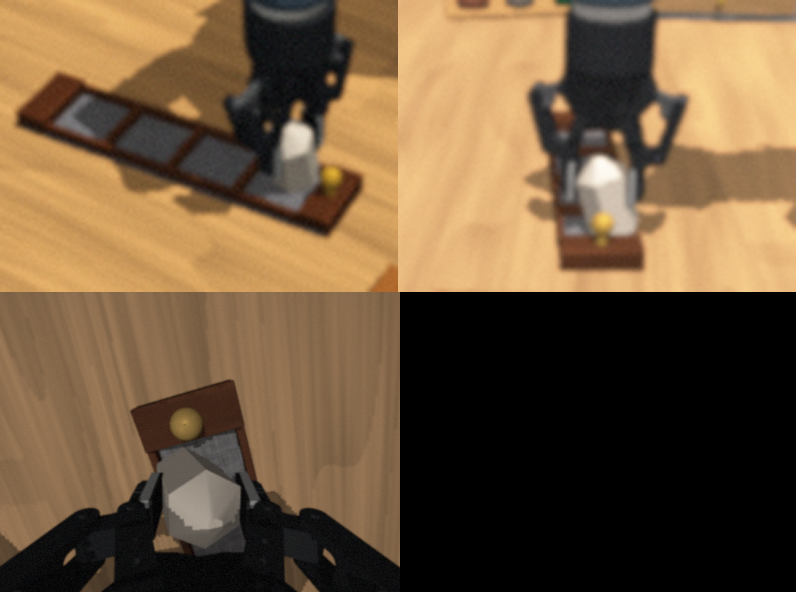

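Request:
drive_tool(
  commands=[
    {"dx": 0, "dy": 0, "dz": -0.7, "turn": 0, "gripper": 1},
    {"dx": 0, "dy": 0, "dz": -1.5, "turn": 0, "gripper": 1},
    {"dx": 0, "dy": 0, "dz": -2.5, "turn": 0, "gripper": 1},
    {"dx": 0, "dy": 0, "dz": -3, "turn": 0, "gripper": 1},
    {"dx": 0, "dy": 0, "dz": -3, "turn": 0, "gripper": 1},
  ],
)

```text
time_s: 9.85
eef_pos: [0.4714, -0.0832, 0.0754]
eef_rot: [0.0, 0.996, -0.087, 0.001]
wrist_force: [-0.0, 0.4, -2.3]
opening: 0.528
```

```bash
python3 look.py pics/p7.png
```

```text
9.85 [ 0.47140445 -0.08315341  0.07535615] [-0.03247703  0.37329935 -2.34196386] 0.5277715160739328
```

View pics/p7.png

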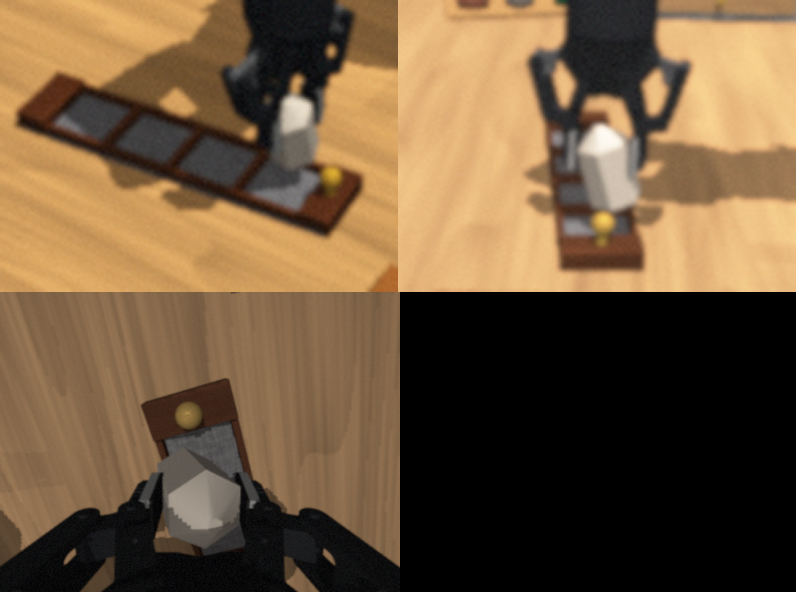

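```bash
python3 - <<'E'
from bench import ctrl
import cv2
ims=[]
for n,x,y in [("scene",225,110),("side",265,130)]:
    c=ctrl.camera(n)["image"][:,:,::-1]; ims.append(cv2.resize(c[y:y+60,x:x+60],None,fx=6.6,fy=6.6,interpolation=cv2.INTER_CUBIC))
w=ctrl.camera("wrist")["image"][:,:,::-1]
cv2.imwrite("pics/p8.png",cv2.hconcat(ims)); cv2.imwrite("pics/p9.png",cv2.resize(w[160:340,160:360],None,fx=3.3,fy=3.3,interpolation=cv2.INTER_CUBIC))
E
```

```text
(no output)
```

View pics/p8.png

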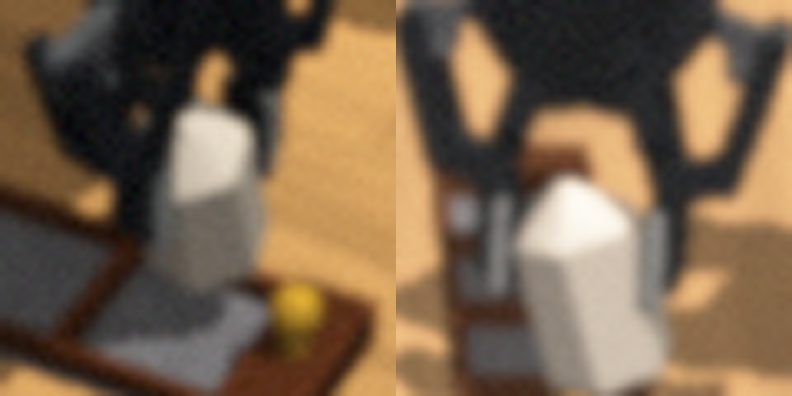

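View pics/p9.png

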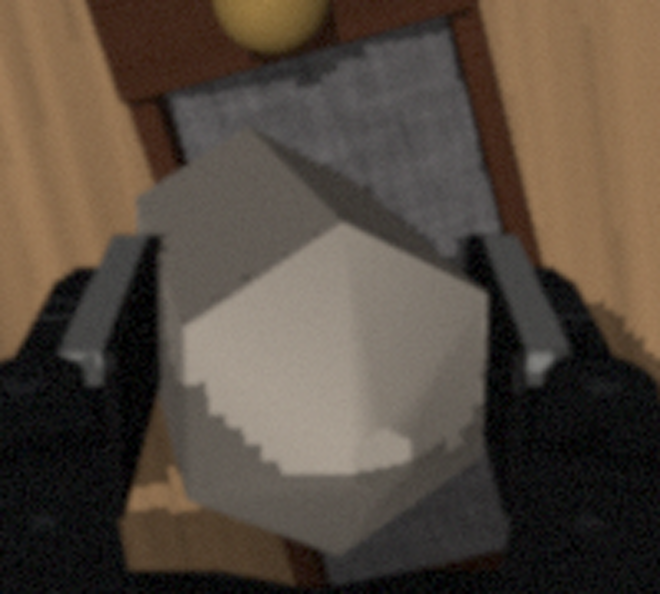

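Request:
drive_tool(
  commands=[
    {"dx": 0.8, "dy": 0.1, "dz": 0, "turn": 0, "gripper": 1},
    {"dx": 1.5, "dy": 0.1, "dz": 0, "turn": 0, "gripper": 1},
    {"dx": 1.5, "dy": 0.1, "dz": 1, "turn": 0, "gripper": 1},
    {"dx": 1.5, "dy": 0.1, "dz": 2, "turn": 0, "gripper": 1},
    {"dx": 1.5, "dy": 0.1, "dz": 2.5, "turn": 0, "gripper": 1},
    {"dx": 1.5, "dy": 0.1, "dz": 2.5, "turn": 0, "gripper": 1},
  ],
)

```text
time_s: 10.9
eef_pos: [0.4849, -0.0863, 0.049]
eef_rot: [-0.0, 0.996, -0.087, -0.001]
wrist_force: [-0.7, -0.6, -2.0]
opening: 0.53
```

Request:
drive_tool(
  commands=[
    {"dx": 0, "dy": 0, "dz": 0.2, "turn": 0, "gripper": 1},
    {"dx": 0, "dy": 0, "dz": 0.4, "turn": 0, "gripper": 1},
    {"dx": 0, "dy": 0, "dz": 0.4, "turn": 0, "gripper": 1},
  ],
)

```text
time_s: 11.28
eef_pos: [0.4858, -0.0867, 0.0459]
eef_rot: [0.0, 0.996, -0.087, 0.0]
wrist_force: [0.2, -0.3, -1.2]
opening: 0.532
```

```bash
python3 look.py pics/p10.png
```

```text
11.275 [ 0.48584114 -0.08667496  0.04594815] [ 0.23735591 -0.29012471 -1.23210551] 0.5324369608641027
```

View pics/p10.png

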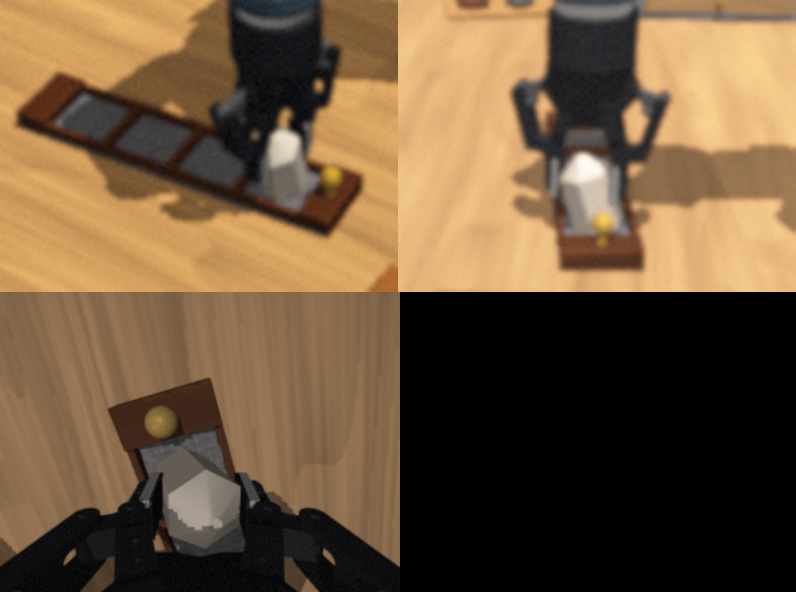

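Request:
drive_tool(
  commands=[
    {"dx": 0, "dy": 0, "dz": 0.2, "turn": 0, "gripper": 1},
    {"dx": 0, "dy": 0, "dz": 0.4, "turn": 0, "gripper": 1},
    {"dx": 0, "dy": 0, "dz": 0.4, "turn": 0, "gripper": 1},
  ],
)

```text
time_s: 11.8
eef_pos: [0.4859, -0.0874, 0.0445]
eef_rot: [0.001, 0.996, -0.087, -0.0]
wrist_force: [-11.6, 1.3, 28.6]
opening: 0.53
```

Request:
drive_tool(
  commands=[
    {"dx": 0, "dy": 0, "dz": -0.2, "turn": 0, "gripper": 1},
    {"dx": 0, "dy": 0, "dz": -0.2, "turn": 0, "gripper": 0.45},
    {"dx": 0, "dy": 0, "dz": -0.2, "turn": 0, "gripper": 0.45},
    {"dx": 0, "dy": 0, "dz": -0.2, "turn": 0, "gripper": 0.4},
    {"dx": 0, "dy": 0, "dz": -0.2, "turn": 0, "gripper": 0.4},
  ],
)

```text
time_s: 12.42
eef_pos: [0.4852, -0.0863, 0.0434]
eef_rot: [-0.0, 0.996, -0.087, -0.0]
wrist_force: [-0.7, -0.5, 0.1]
opening: 0.598
```

```bash
python3 look.py pics/p11.png
```

```text
12.425 [ 0.48522761 -0.08630298  0.04335976] [-0.7236493  -0.4754592   0.07082411] 0.598061450881907
```

View pics/p11.png

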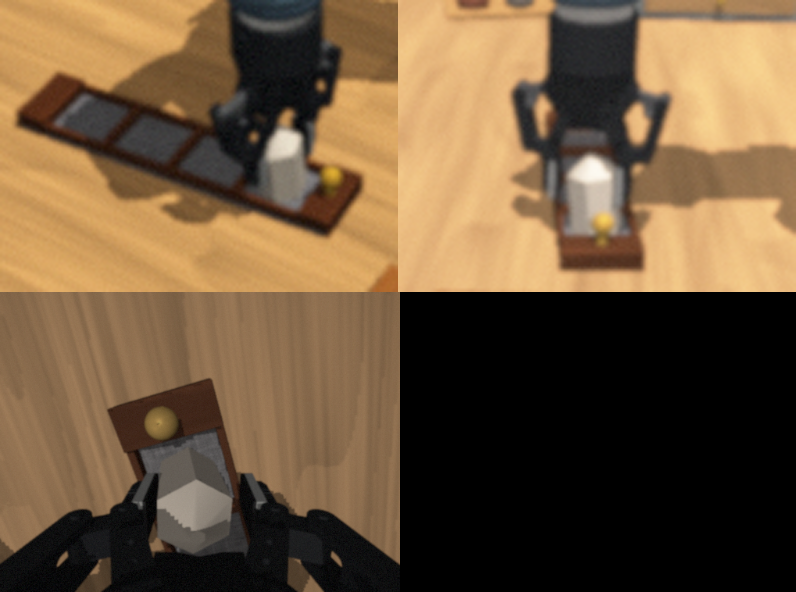

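It's upright now. Next I'll open fully, pause and check before lifting.

Request:
drive_tool(
  commands=[
    {"dx": 0, "dy": 0, "dz": 0, "turn": 0, "gripper": 0.3},
    {"dx": 0, "dy": 0, "dz": 0, "turn": 0, "gripper": 0.2},
    {"dx": 0, "dy": 0, "dz": 0, "turn": 0, "gripper": 0.1},
    {"dx": 0, "dy": 0, "dz": 0, "turn": 0, "gripper": 0.1},
    {"dx": 0, "dy": 0, "dz": 0, "turn": 0, "gripper": 0.1},
  ],
)

```text
time_s: 13.2
eef_pos: [0.4857, -0.0866, 0.0438]
eef_rot: [0.0, 0.996, -0.087, 0.0]
wrist_force: [-0.6, 0.3, -0.1]
opening: 0.896
```

```bash
python3 look.py pics/p12.png
```

```text
13.2 [ 0.48567186 -0.08659111  0.04384279] [-0.60013061  0.31117668 -0.14585296] 0.8963539732931868
```

View pics/p12.png

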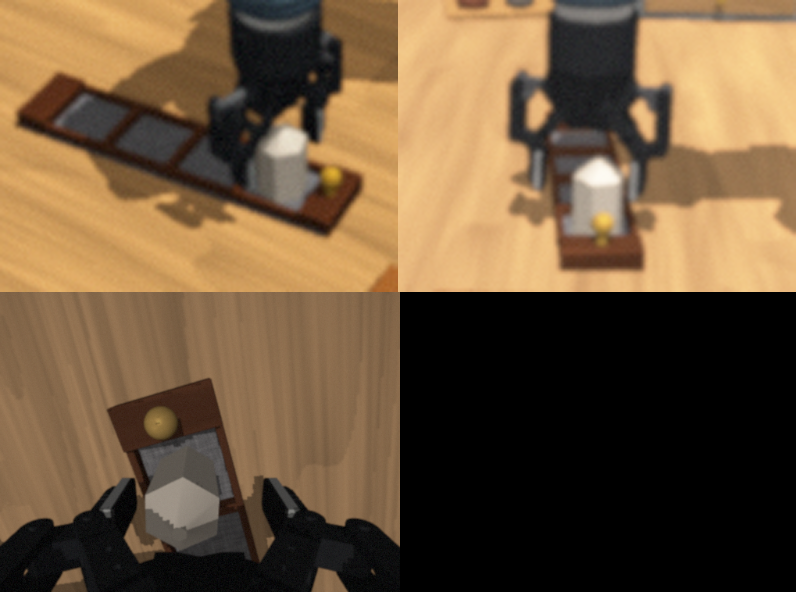

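Request:
drive_tool(
  commands=[
    {"dx": 0, "dy": 0, "dz": -1, "turn": 0, "gripper": 0.0},
    {"dx": 0, "dy": 0, "dz": -3, "turn": 0, "gripper": 0.0},
    {"dx": 0, "dy": 0, "dz": -6, "turn": 0, "gripper": 0.0},
    {"dx": 0, "dy": 0, "dz": -9, "turn": 0, "gripper": 0.0},
    {"dx": 0, "dy": 0, "dz": -11, "turn": 0, "gripper": 0.0},
    {"dx": 0, "dy": 0, "dz": -11, "turn": 0, "gripper": 0.0},
  ],
)

```text
time_s: 14.1
eef_pos: [0.487, -0.0872, 0.156]
eef_rot: [0.001, 0.996, -0.087, 0.002]
wrist_force: [-0.3, 0.1, -0.2]
opening: 0.998
```

```bash
python3 - <<'E'
from bench import ctrl
import cv2
ims=[]
for n,x,y in [("scene",225,120),("side",265,150)]:
    c=ctrl.camera(n)["image"][:,:,::-1]; ims.append(cv2.resize(c[y:y+60,x:x+60],None,fx=6.6,fy=6.6,interpolation=cv2.INTER_CUBIC))
w=ctrl.camera("wrist")["image"][:,:,::-1]
cv2.imwrite("pics/p13.png",cv2.hconcat(ims)); cv2.imwrite("pics/p14.png",cv2.resize(w[100:280,150:350],None,fx=3.3,fy=3.3,interpolation=cv2.INTER_CUBIC))
E
```

```text
(no output)
```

View pics/p13.png

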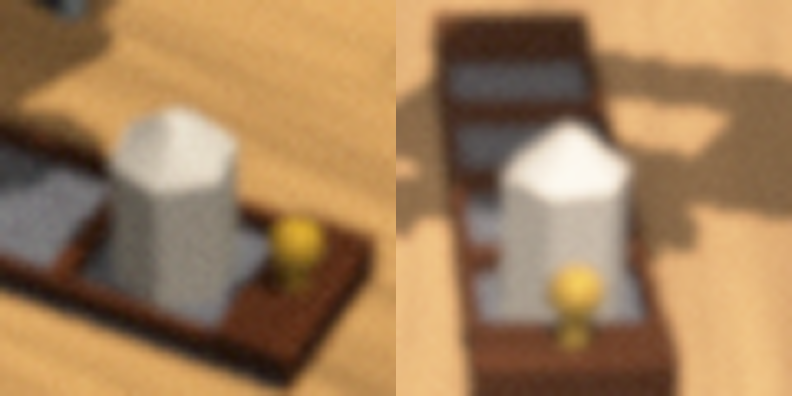

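View pics/p14.png

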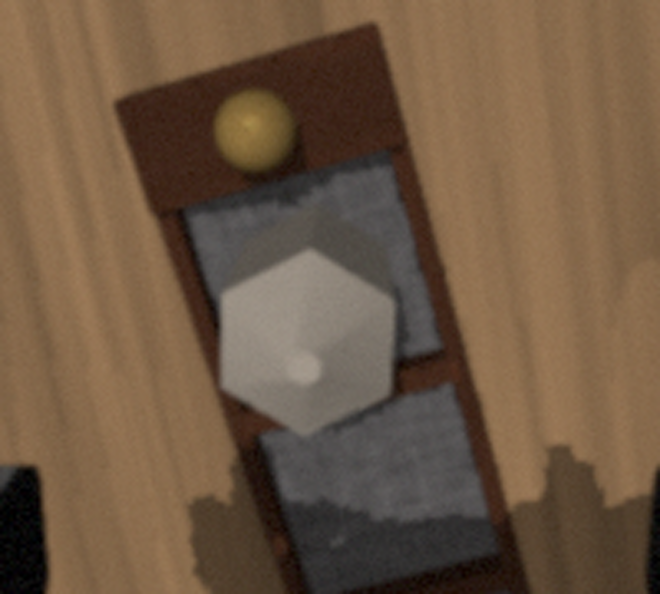

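The quartz now stands upright in the stud-side compartment, apex at (303,368) in the wrist crop. I'll check the numbers.

```bash
python3 - <<'E'
from bench import ctrl
from h import *
c=ctrl.camera("wrist"); cam=(c["mtx"],c["R"],c["t"])
print(back("scene",unz((180,110),(225,120),6.6),.078),back("side",unz((177,122),(265,150),6.6),.078),back(cam,unz((303,368),(150,100),3.3),.078))
f=lambda p,z:back(cam,unz(p,(150,100),3.3),z).round(4)
for p in [(185,210),(393,155),(440,352),(265,435),(453,385),(497,550)]: print(p,f(p,.006))
o=np.array([.4885,-.19]);a=np.radians(5.6);R=np.array([[np.cos(a),-np.sin(a)],[np.sin(a),np.cos(a)]])
for y in (.105,.035,-.035,-.105): print(y,[(o+R@[sx*.03,y+sy*.031]).round(4).tolist() for sx,sy in [(-1,1),(1,1),(1,-1),(-1,-1)]])
E
```

```text
[ 0.47163082 -0.0901607   0.078     ] [ 0.47450758 -0.09502598  0.078     ] [ 0.47461587 -0.09137289  0.078     ]
(185, 210) [ 0.4428 -0.0644  0.006 ]
(393, 155) [ 0.5031 -0.0593  0.006 ]
(440, 352) [ 0.5072 -0.1188  0.006 ]
(265, 435) [ 0.4515 -0.1357  0.006 ]
(453, 385) [ 0.5095 -0.1297  0.006 ]
(497, 550) [ 0.515  -0.1864  0.006 ]
0.105 [[0.4454, -0.0576], [0.5051, -0.0517], [0.5111, -0.1134], [0.4514, -0.1193]]
0.035 [[0.4522, -0.1272], [0.5119, -0.1214], [0.518, -0.1831], [0.4583, -0.1889]]
-0.035 [[0.459, -0.1969], [0.5187, -0.1911], [0.5248, -0.2528], [0.4651, -0.2586]]
-0.105 [[0.4659, -0.2666], [0.5256, -0.2607], [0.5316, -0.3224], [0.4719, -0.3283]]
```

Request:
drive_tool(
  commands=[
    {"dx": 0.3, "dy": -4, "dz": 0, "turn": -1, "gripper": 0.2},
    {"dx": 0.6, "dy": -9, "dz": 0, "turn": -2, "gripper": 0.2},
    {"dx": 1, "dy": -14, "dz": 0, "turn": -4, "gripper": 0.2},
    {"dx": 1.4, "dy": -19, "dz": 0, "turn": -5, "gripper": 0.2},
    {"dx": 1.8, "dy": -24, "dz": 0, "turn": -6, "gripper": 0.2},
    {"dx": 2.0, "dy": -27.6, "dz": 0, "turn": -6, "gripper": 0.2},
    {"dx": 2.0, "dy": -27.6, "dz": 0, "turn": -6, "gripper": 0.2},
    {"dx": 2.0, "dy": -27.6, "dz": 0, "turn": -6, "gripper": 0.2},
  ],
)

```text
time_s: 15.3
eef_pos: [0.5524, 0.1813, 0.1526]
eef_rot: [0.0, 0.999, -0.035, -0.001]
wrist_force: [-0.6, -0.3, -0.0]
opening: 0.797
```

```bash
python3 - <<'E'
from bench import ctrl
import cv2
w=ctrl.camera("wrist")["image"][:,:,::-1]
cv2.imwrite("pics/s1.png",cv2.resize(w[60:300,110:400],None,fx=2.5,fy=2.5,interpolation=cv2.INTER_CUBIC))
E
```

```text
(no output)
```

View pics/s1.png

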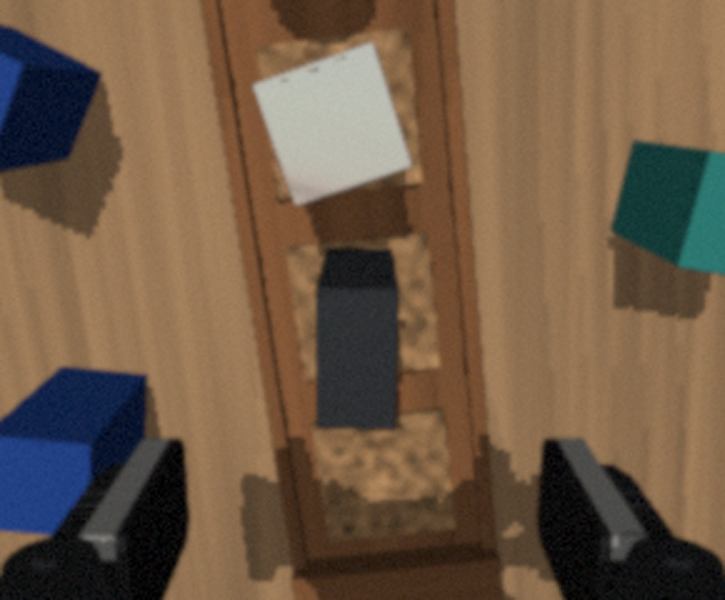

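```bash
python3 - <<'E'
from bench import ctrl
from h import *
c=ctrl.camera("wrist"); cam=(c["mtx"],c["R"],c["t"])
f=lambda p,z:back(cam,unz(p,(110,60),2.5),z)
for n,z,ps in [("slab",.073,[(317,290),(397,290),(398,428),(317,428)]),("bar",.075,[(253,87),(375,42),(410,165),(295,206)])]:
    P=np.array([f(p,z) for p in ps]); print(n,P[:,:2].round(4).tolist(),P.mean(0).round(4)); e=P[1]-P[0];g=P[0]-P[3]; print(np.degrees(np.arctan2(e[1],e[0])),np.degrees(np.arctan2(g[1],g[0]))-90)
E
```

```text
slab [[0.5411, 0.2001], [0.564, 0.1985], [0.5617, 0.1556], [0.5373, 0.1573]] [0.551  0.1779 0.073 ]
-4.079799210737825 -5.047551641946882
bar [[0.5292, 0.2567], [0.5621, 0.2656], [0.5695, 0.2335], [0.5373, 0.2247]] [0.5495 0.2451 0.075 ]
15.061220533237623 14.152518828961291
```

Request:
drive_tool(
  commands=[
    {"dx": 0, "dy": 0.1, "dz": 3, "turn": 0, "gripper": 0.2},
    {"dx": 0, "dy": 0.1, "dz": 6, "turn": 0, "gripper": 0.2},
    {"dx": 0, "dy": 0.1, "dz": 9, "turn": 0, "gripper": 0.2},
    {"dx": 0, "dy": 0.1, "dz": 11, "turn": 0, "gripper": 0.2},
    {"dx": 0, "dy": 0.1, "dz": 11.7, "turn": 0, "gripper": 0.3},
    {"dx": 0, "dy": 0.1, "dz": 11.7, "turn": 0, "gripper": 0.45},
    {"dx": 0, "dy": 0.1, "dz": 11.7, "turn": 0, "gripper": 0.6},
    {"dx": 0, "dy": 0.1, "dz": 11.7, "turn": 0, "gripper": 0.65},
    {"dx": 0, "dy": 0.1, "dz": 11.7, "turn": 0, "gripper": 0.7},
    {"dx": 0, "dy": 0.1, "dz": 11.7, "turn": 0, "gripper": 1},
    {"dx": 0, "dy": 0.1, "dz": 11.7, "turn": 0, "gripper": 1},
    {"dx": 0, "dy": 0.1, "dz": 11.7, "turn": 0, "gripper": 1},
  ],
)

```text
time_s: 16.9
eef_pos: [0.5535, 0.1809, 0.0373]
eef_rot: [-0.0, 0.999, -0.035, 0.0]
wrist_force: [-2.6, 0.9, 5.2]
opening: 0.269
```

Request:
drive_tool(
  commands=[
    {"dx": 0, "dy": 0, "dz": -2, "turn": 0, "gripper": 1},
    {"dx": 0, "dy": 0, "dz": -5, "turn": 0, "gripper": 1},
    {"dx": 0, "dy": 0, "dz": -9, "turn": 0, "gripper": 1},
    {"dx": -0.2, "dy": 2, "dz": -11, "turn": 0, "gripper": 1},
    {"dx": -0.8, "dy": 6, "dz": -11, "turn": 0, "gripper": 1},
    {"dx": -1.4, "dy": 11, "dz": -11, "turn": 0, "gripper": 1},
    {"dx": -2, "dy": 16, "dz": -11, "turn": 0, "gripper": 1},
    {"dx": -2.6, "dy": 21, "dz": -11, "turn": 0, "gripper": 1},
    {"dx": -3.3, "dy": 26, "dz": -11, "turn": 0, "gripper": 1},
    {"dx": -4, "dy": 30, "dz": -11, "turn": 0, "gripper": 1},
    {"dx": -4.4, "dy": 33, "dz": -11, "turn": 0, "gripper": 1},
    {"dx": -4.6, "dy": 34.2, "dz": -11, "turn": 0, "gripper": 1},
    {"dx": -4.6, "dy": 34.2, "dz": -11, "turn": 0, "gripper": 1},
    {"dx": -4.6, "dy": 34.2, "dz": -8, "turn": 0, "gripper": 1},
    {"dx": -4.6, "dy": 34.2, "dz": -5, "turn": 0, "gripper": 1},
    {"dx": -4.6, "dy": 34.2, "dz": -3, "turn": 0, "gripper": 1},
    {"dx": -4.6, "dy": 34.2, "dz": -2, "turn": 0, "gripper": 1},
    {"dx": -4.6, "dy": 34.2, "dz": -2, "turn": 0, "gripper": 1},
  ],
)

```text
time_s: 19.15
eef_pos: [0.4833, -0.1563, 0.0565]
eef_rot: [-0.0, 0.999, -0.034, -0.001]
wrist_force: [-0.2, 0.2, -1.0]
opening: 0.273
```

```bash
python3 look.py pics/s2.png
```

```text
19.15 [ 0.48329891 -0.15627248  0.05648122] [-0.24470587  0.2260935  -0.9541546 ] 0.27265177587722045
```

View pics/s2.png

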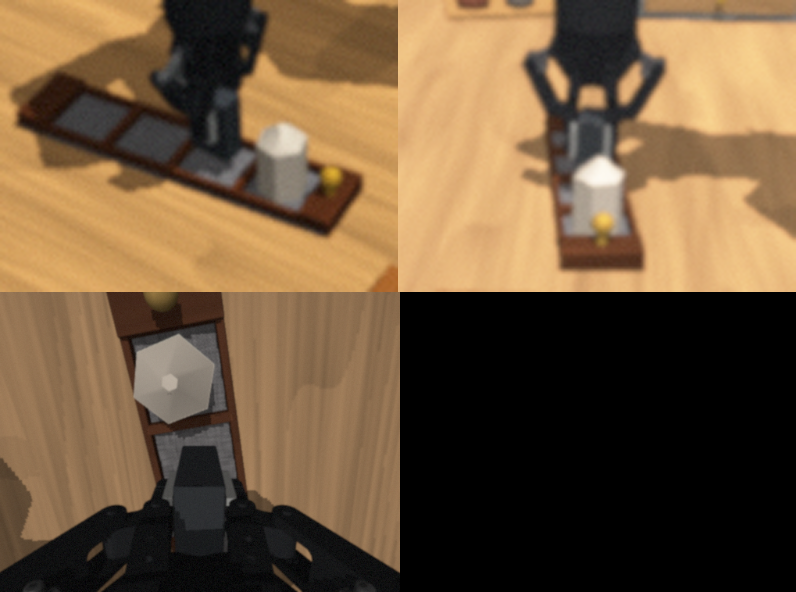

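The slab is upright over the second compartment. Lowering.

Request:
drive_tool(
  commands=[
    {"dx": 0, "dy": 0, "dz": 0.8, "turn": 0, "gripper": 1},
    {"dx": 0, "dy": 0, "dz": 1.6, "turn": 0, "gripper": 1},
    {"dx": 0, "dy": 0, "dz": 2.0, "turn": 0, "gripper": 1},
    {"dx": 0, "dy": 0, "dz": 2.1, "turn": 0, "gripper": 1},
    {"dx": 0, "dy": 0, "dz": 2.1, "turn": 0, "gripper": 1},
  ],
)

```text
time_s: 19.92
eef_pos: [0.4834, -0.1572, 0.0357]
eef_rot: [-0.0, 0.999, -0.035, -0.0]
wrist_force: [-0.2, -0.6, -1.6]
opening: 0.272
```

Request:
drive_tool(
  commands=[
    {"dx": 0, "dy": 0, "dz": 0.05, "turn": 0, "gripper": 1},
    {"dx": 0, "dy": 0, "dz": 0.1, "turn": 0, "gripper": 1},
    {"dx": 0, "dy": 0, "dz": 0.1, "turn": 0, "gripper": 1},
  ],
)

```text
time_s: 20.3
eef_pos: [0.4835, -0.1572, 0.0348]
eef_rot: [0.0, 0.999, -0.035, 0.0]
wrist_force: [-0.1, -0.1, -2.4]
opening: 0.268
```

Request:
drive_tool(
  commands=[
    {"dx": 0, "dy": 0, "dz": 0.05, "turn": 0, "gripper": 1},
    {"dx": 0, "dy": 0, "dz": 0.1, "turn": 0, "gripper": 1},
    {"dx": 0, "dy": 0, "dz": 0.1, "turn": 0, "gripper": 1},
  ],
)

```text
time_s: 20.68
eef_pos: [0.4835, -0.1572, 0.0343]
eef_rot: [0.0, 0.999, -0.035, -0.0]
wrist_force: [-1.8, 1.0, 5.9]
opening: 0.271
```

Request:
drive_tool(
  commands=[
    {"dx": 0, "dy": 0, "dz": 0, "turn": 0, "gripper": 0.71},
    {"dx": 0, "dy": 0, "dz": 0, "turn": 0, "gripper": 0.69},
    {"dx": 0, "dy": 0, "dz": 0, "turn": 0, "gripper": 0.67},
    {"dx": 0, "dy": 0, "dz": 0, "turn": 0, "gripper": 0.65},
    {"dx": 0, "dy": 0, "dz": 0, "turn": 0, "gripper": 0.65},
  ],
)

```text
time_s: 21.3
eef_pos: [0.4834, -0.1572, 0.0338]
eef_rot: [-0.0, 0.999, -0.035, -0.0]
wrist_force: [-0.1, -0.5, 0.2]
opening: 0.351
```

```bash
python3 look.py pics/s3.png
```

```text
21.3 [ 0.48342102 -0.15720763  0.03375038] [-0.07520447 -0.45510089  0.23577036] 0.35095159580817725
```

View pics/s3.png

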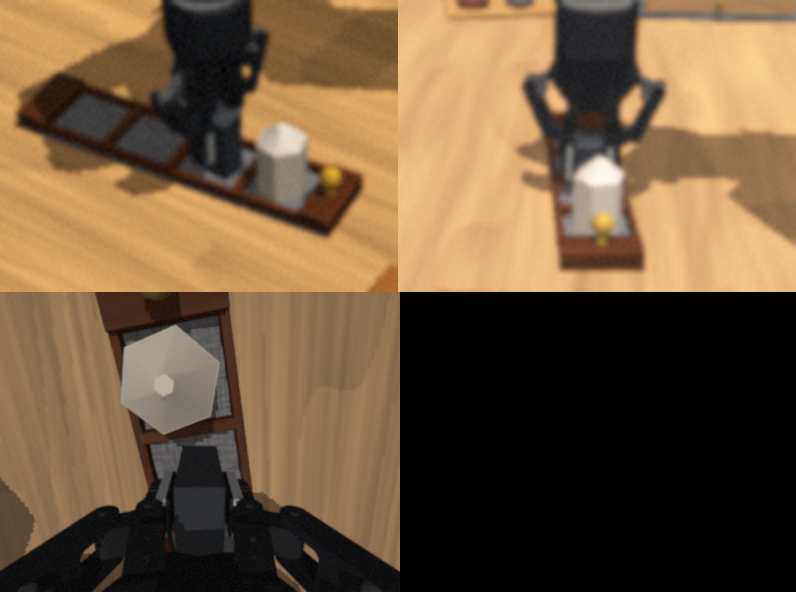

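Released and free. The slab is at (198,510) in the crop, with a gap on the right pad. I'll open wider and check.

Request:
drive_tool(
  commands=[
    {"dx": 0, "dy": 0, "dz": 0, "turn": 0, "gripper": 0.55},
    {"dx": 0, "dy": 0, "dz": 0, "turn": 0, "gripper": 0.45},
    {"dx": 0, "dy": 0, "dz": 0, "turn": 0, "gripper": 0.35},
    {"dx": 0, "dy": 0, "dz": 0, "turn": 0, "gripper": 0.25},
    {"dx": 0, "dy": 0, "dz": 0, "turn": 0, "gripper": 0.25},
  ],
)

```text
time_s: 22.08
eef_pos: [0.4834, -0.1572, 0.0338]
eef_rot: [-0.0, 0.999, -0.035, -0.0]
wrist_force: [0.2, 0.6, -0.5]
opening: 0.751
```

```bash
python3 look.py pics/s4.png
```

```text
22.075 [ 0.48341783 -0.15719378  0.03378216] [ 0.22710488  0.5783542  -0.53409347] 0.7507718800526049
```

View pics/s4.png

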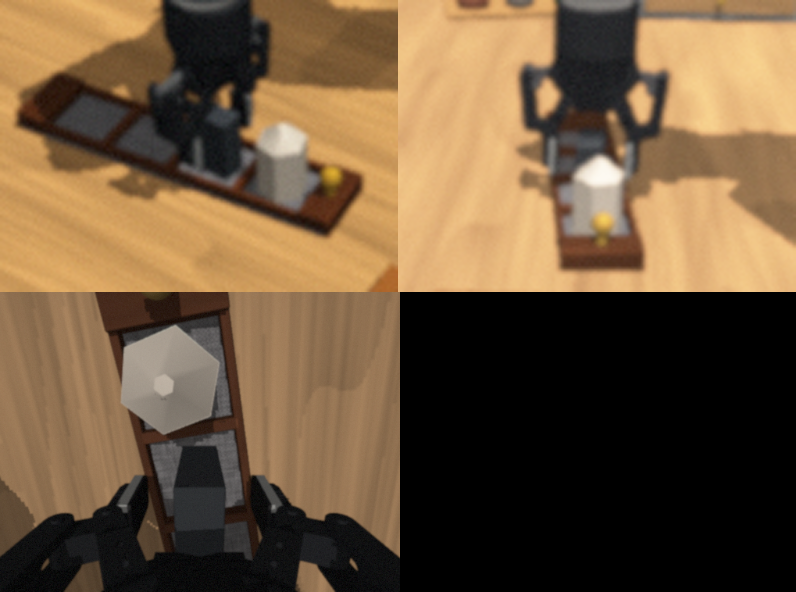

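Request:
drive_tool(
  commands=[
    {"dx": 0, "dy": 0, "dz": -2, "turn": 0, "gripper": 0.2},
    {"dx": 0, "dy": 0, "dz": -5, "turn": 0, "gripper": 0.2},
    {"dx": 0, "dy": 0, "dz": -8, "turn": 0, "gripper": 0.2},
    {"dx": 0, "dy": 0, "dz": -12, "turn": 0, "gripper": 0.2},
    {"dx": 0.4, "dy": -4, "dz": -12, "turn": -2, "gripper": 0.2},
    {"dx": 0.8, "dy": -9, "dz": -12, "turn": -5, "gripper": 0.2},
    {"dx": 1.3, "dy": -14, "dz": -12, "turn": -8, "gripper": 0.2},
    {"dx": 1.8, "dy": -19, "dz": -12, "turn": -11, "gripper": 0.2},
    {"dx": 2.3, "dy": -24, "dz": -12, "turn": -14, "gripper": 0.2},
    {"dx": 2.8, "dy": -29, "dz": -12, "turn": -16, "gripper": 0.2},
    {"dx": 3.3, "dy": -34, "dz": -12, "turn": -18.5, "gripper": 0.2},
    {"dx": 3.6, "dy": -38, "dz": -12, "turn": -18.5, "gripper": 0.2},
    {"dx": 3.8, "dy": -40.6, "dz": -12, "turn": -18.5, "gripper": 0.2},
    {"dx": 3.8, "dy": -40.6, "dz": -12, "turn": -18.5, "gripper": 0.2},
    {"dx": 3.8, "dy": -40.6, "dz": -12, "turn": -18.5, "gripper": 0.2},
  ],
)

```text
time_s: 24.1
eef_pos: [0.5494, 0.2446, 0.1535]
eef_rot: [0.0, 0.992, 0.126, -0.0]
wrist_force: [-1.0, -0.9, 1.0]
opening: 0.798
```

```bash
python3 look.py pics/b1.png
```

```text
24.1 [0.54937905 0.24461024 0.15350741] [-1.04551155 -0.94926013  1.01145096] 0.7975607058460406
```

View pics/b1.png

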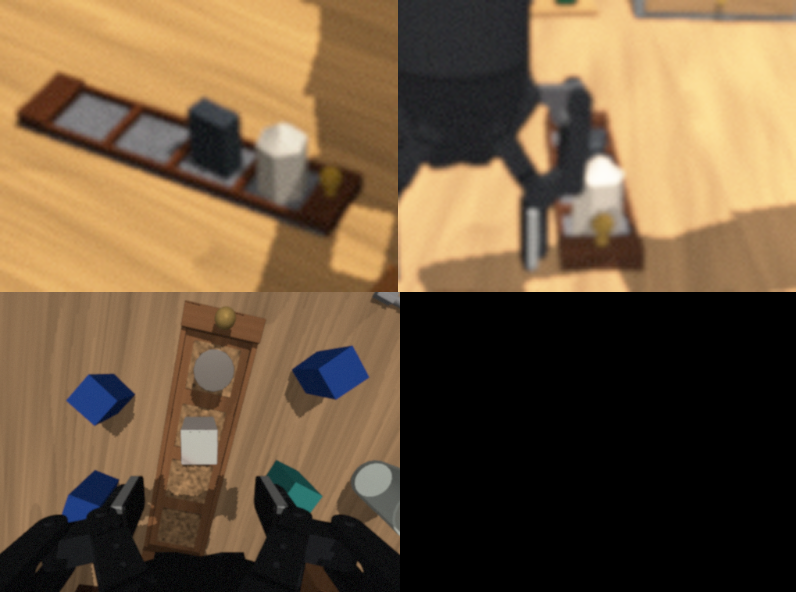

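Request:
drive_tool(
  commands=[
    {"dx": 0, "dy": 0, "dz": 3, "turn": 0, "gripper": 0.2},
    {"dx": 0, "dy": 0, "dz": 6, "turn": 0, "gripper": 0.2},
    {"dx": 0, "dy": 0, "dz": 9, "turn": 0, "gripper": 0.2},
    {"dx": 0, "dy": 0, "dz": 11, "turn": 0, "gripper": 0.2},
    {"dx": 0, "dy": 0, "dz": 11.7, "turn": 0, "gripper": 0.3},
    {"dx": 0, "dy": 0, "dz": 11.7, "turn": 0, "gripper": 0.4},
    {"dx": 0, "dy": 0, "dz": 11.7, "turn": 0, "gripper": 0.5},
    {"dx": 0, "dy": 0, "dz": 11.7, "turn": 0, "gripper": 0.55},
    {"dx": 0, "dy": 0, "dz": 11.7, "turn": 0, "gripper": 0.6},
    {"dx": 0, "dy": 0, "dz": 11.7, "turn": 0, "gripper": 1},
    {"dx": 0, "dy": 0, "dz": 11.7, "turn": 0, "gripper": 1},
    {"dx": 0, "dy": 0, "dz": 11.7, "turn": 0, "gripper": 1},
  ],
)

```text
time_s: 25.75
eef_pos: [0.55, 0.2453, 0.0375]
eef_rot: [-0.0, 0.992, 0.126, 0.0]
wrist_force: [-1.2, -0.6, 5.4]
opening: 0.393
```

Request:
drive_tool(
  commands=[
    {"dx": 0, "dy": 0, "dz": -2, "turn": 0, "gripper": 1},
    {"dx": 0, "dy": 0, "dz": -5, "turn": 0, "gripper": 1},
    {"dx": 0, "dy": 0, "dz": -9, "turn": 0, "gripper": 1},
    {"dx": -0.8, "dy": 2, "dz": -11, "turn": 0, "gripper": 1},
    {"dx": -2.4, "dy": 6, "dz": -11, "turn": 1, "gripper": 1},
    {"dx": -4.4, "dy": 11, "dz": -11, "turn": 3, "gripper": 1},
    {"dx": -6.4, "dy": 16, "dz": -11, "turn": 5, "gripper": 1},
    {"dx": -8.4, "dy": 21, "dz": -11, "turn": 7, "gripper": 1},
    {"dx": -10.4, "dy": 26, "dz": -11, "turn": 9, "gripper": 1},
    {"dx": -12.4, "dy": 31, "dz": -11, "turn": 9, "gripper": 1},
    {"dx": -14.4, "dy": 36, "dz": -11, "turn": 9, "gripper": 1},
    {"dx": -16, "dy": 40, "dz": -11, "turn": 9, "gripper": 1},
    {"dx": -17, "dy": 43, "dz": -11, "turn": 9, "gripper": 1},
    {"dx": -17.6, "dy": 44.2, "dz": -11, "turn": 9, "gripper": 1},
    {"dx": -17.6, "dy": 44.2, "dz": -11, "turn": 9, "gripper": 1},
    {"dx": -17.6, "dy": 44.2, "dz": -8, "turn": 9, "gripper": 1},
    {"dx": -17.6, "dy": 44.2, "dz": -5, "turn": 9, "gripper": 1},
    {"dx": -17.6, "dy": 44.2, "dz": -3, "turn": 9, "gripper": 1},
    {"dx": -17.6, "dy": 44.2, "dz": -2, "turn": 9, "gripper": 1},
    {"dx": -17.6, "dy": 44.2, "dz": -2, "turn": 9, "gripper": 1},
  ],
)

```text
time_s: 28.25
eef_pos: [0.4898, -0.2257, 0.0565]
eef_rot: [-0.0, 0.999, 0.048, -0.0]
wrist_force: [-0.4, -0.1, -2.0]
opening: 0.394
```

```bash
python3 look.py pics/b2.png
```

```text
28.25 [ 0.48982053 -0.22571986  0.05650117] [-0.38232195 -0.07673203 -1.99746221] 0.39431739533699905
```

View pics/b2.png

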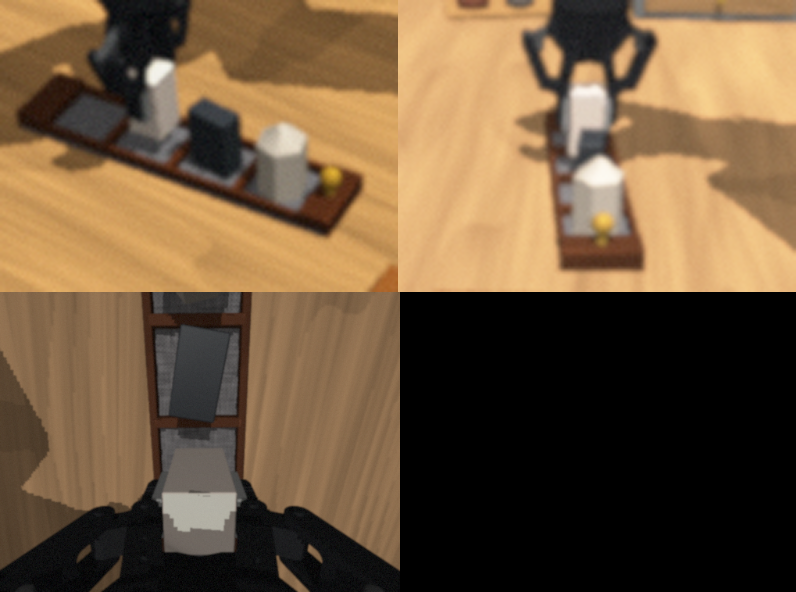

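The bar is aligned over the third compartment. Lowering.

Request:
drive_tool(
  commands=[
    {"dx": 0, "dy": 0.1, "dz": 0.8, "turn": 0, "gripper": 1},
    {"dx": 0, "dy": 0.1, "dz": 1.6, "turn": 0, "gripper": 1},
    {"dx": 0, "dy": 0.1, "dz": 2.0, "turn": 0, "gripper": 1},
    {"dx": 0, "dy": 0.1, "dz": 2.15, "turn": 0, "gripper": 1},
    {"dx": 0, "dy": 0.1, "dz": 2.2, "turn": 0, "gripper": 1},
    {"dx": 0, "dy": 0.1, "dz": 2.2, "turn": 0, "gripper": 1},
  ],
)

```text
time_s: 29.15
eef_pos: [0.4901, -0.2279, 0.0349]
eef_rot: [0.0, 0.999, 0.048, 0.0]
wrist_force: [0.2, 0.1, -2.6]
opening: 0.391
```

Request:
drive_tool(
  commands=[
    {"dx": 0, "dy": 0, "dz": 0.05, "turn": 0, "gripper": 1},
    {"dx": 0, "dy": 0, "dz": 0.1, "turn": 0, "gripper": 1},
    {"dx": 0, "dy": 0, "dz": 0.1, "turn": 0, "gripper": 1},
  ],
)

```text
time_s: 29.52
eef_pos: [0.4902, -0.228, 0.0345]
eef_rot: [0.0, 0.999, 0.048, 0.0]
wrist_force: [-2.8, 0.9, 6.4]
opening: 0.389
```

Contact. Releasing slowly.

Request:
drive_tool(
  commands=[
    {"dx": 0, "dy": 0, "dz": 0, "turn": 0, "gripper": 0.59},
    {"dx": 0, "dy": 0, "dz": 0, "turn": 0, "gripper": 0.57},
    {"dx": 0, "dy": 0, "dz": 0, "turn": 0, "gripper": 0.55},
    {"dx": 0, "dy": 0, "dz": 0, "turn": 0, "gripper": 0.53},
    {"dx": 0, "dy": 0, "dz": 0, "turn": 0, "gripper": 0.48},
    {"dx": 0, "dy": 0, "dz": 0, "turn": 0, "gripper": 0.4},
    {"dx": 0, "dy": 0, "dz": 0, "turn": 0, "gripper": 0.3},
    {"dx": 0, "dy": 0, "dz": 0, "turn": 0, "gripper": 0.2},
    {"dx": 0, "dy": 0, "dz": 0, "turn": 0, "gripper": 0.2},
  ],
)

```text
time_s: 30.65
eef_pos: [0.49, -0.2278, 0.0338]
eef_rot: [0.0, 0.999, 0.048, 0.0]
wrist_force: [-1.3, 0.5, 1.1]
opening: 0.802
```

```bash
python3 look.py pics/b3.png
```

```text
30.65 [ 0.49004789 -0.22781518  0.03379903] [-1.27165321  0.53517407  1.11377629] 0.8015420247820646
```

View pics/b3.png

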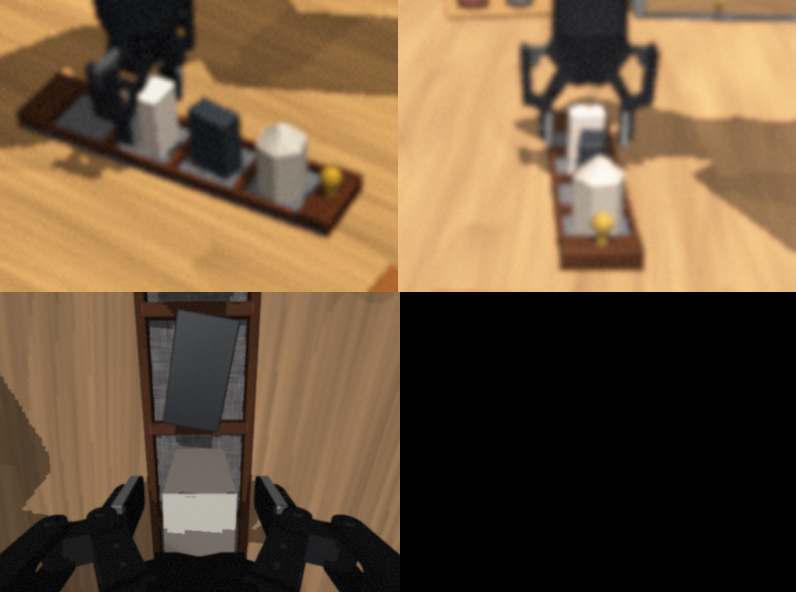

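Request:
drive_tool(
  commands=[
    {"dx": 0, "dy": 0, "dz": -2, "turn": 0, "gripper": 0.2},
    {"dx": 0, "dy": 0, "dz": -5, "turn": 0, "gripper": 0.2},
    {"dx": 0, "dy": 0, "dz": -8, "turn": 0, "gripper": 0.2},
    {"dx": 0, "dy": 0, "dz": -12, "turn": 0, "gripper": 0.2},
    {"dx": 0.6, "dy": -3, "dz": -12, "turn": 0, "gripper": 0.2},
    {"dx": 1.6, "dy": -8, "dz": -12, "turn": 0, "gripper": 0.2},
    {"dx": 2.6, "dy": -13, "dz": -12, "turn": 0, "gripper": 0.2},
    {"dx": 3.6, "dy": -18, "dz": -12, "turn": 0, "gripper": 0.2},
    {"dx": 4.6, "dy": -23, "dz": -12, "turn": 0, "gripper": 0.2},
    {"dx": 5.6, "dy": -28, "dz": -12, "turn": 0, "gripper": 0.2},
    {"dx": 6.6, "dy": -33, "dz": -12, "turn": 0, "gripper": 0.2},
    {"dx": 7.6, "dy": -38, "dz": -12, "turn": 0, "gripper": 0.2},
    {"dx": 8.6, "dy": -43, "dz": -12, "turn": 0, "gripper": 0.2},
    {"dx": 9.6, "dy": -48, "dz": -12, "turn": 0, "gripper": 0.2},
    {"dx": 10.4, "dy": -52, "dz": -12, "turn": 0, "gripper": 0.2},
    {"dx": 10.7, "dy": -53.7, "dz": -12, "turn": 0, "gripper": 0.2},
    {"dx": 10.7, "dy": -53.7, "dz": -12, "turn": 0, "gripper": 0.2},
    {"dx": 10.7, "dy": -53.7, "dz": -12, "turn": 0, "gripper": 0.2},
  ],
)

```text
time_s: 33.05
eef_pos: [0.545, 0.3156, 0.1536]
eef_rot: [0.0, 0.999, 0.048, -0.0]
wrist_force: [0.2, -0.0, 0.0]
opening: 0.801
```

```bash
python3 look.py pics/c1.png
```

```text
33.05 [0.54503079 0.31563009 0.15356091] [ 0.21625455 -0.00986167  0.03080878] 0.8010299000269224
```

View pics/c1.png

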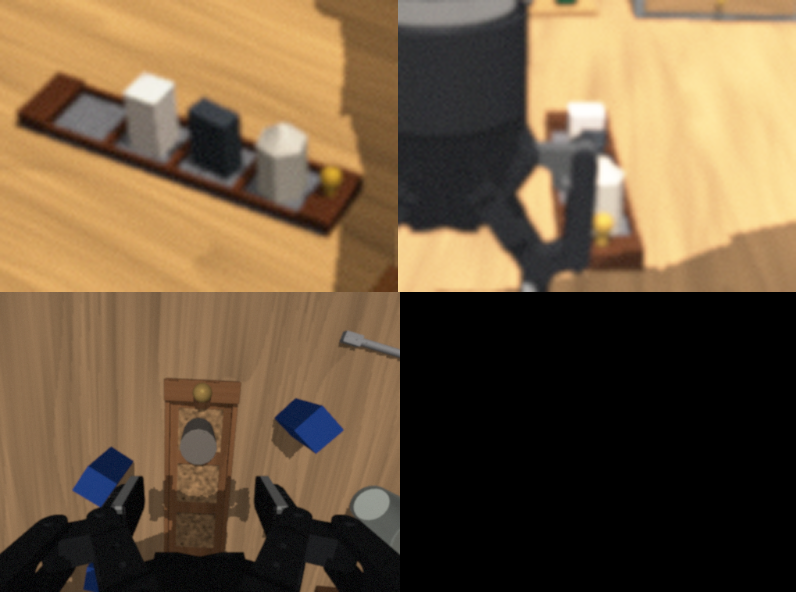

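```bash
python3 - <<'E'
from bench import ctrl
from h import *
c=ctrl.camera("wrist"); cam=(c["mtx"],c["R"],c["t"])
print(back(cam,(198*1.28,(446.5-292)*1.28),.069))
E
```

```text
[0.54451217 0.31567169 0.069     ]
```

Consistent: x is 0.5445–0.545 and y 0.3157–0.318. Grasping the core.

Request:
drive_tool(
  commands=[
    {"dx": 0, "dy": -0.1, "dz": 3, "turn": 0, "gripper": 0.2},
    {"dx": 0, "dy": -0.1, "dz": 6, "turn": 0, "gripper": 0.2},
    {"dx": 0, "dy": -0.1, "dz": 9, "turn": 0, "gripper": 0.2},
    {"dx": 0, "dy": -0.1, "dz": 11, "turn": 0, "gripper": 0.2},
    {"dx": 0, "dy": -0.1, "dz": 11.7, "turn": 0, "gripper": 0.3},
    {"dx": 0, "dy": -0.1, "dz": 11.7, "turn": 0, "gripper": 0.4},
    {"dx": 0, "dy": -0.1, "dz": 11.7, "turn": 0, "gripper": 0.5},
    {"dx": 0, "dy": -0.1, "dz": 11.7, "turn": 0, "gripper": 0.55},
    {"dx": 0, "dy": -0.1, "dz": 11.7, "turn": 0, "gripper": 0.6},
    {"dx": 0, "dy": -0.1, "dz": 11.7, "turn": 0, "gripper": 1},
    {"dx": 0, "dy": -0.1, "dz": 11.7, "turn": 0, "gripper": 1},
    {"dx": 0, "dy": -0.1, "dz": 11.7, "turn": 0, "gripper": 1},
  ],
)

```text
time_s: 34.75
eef_pos: [0.5456, 0.3183, 0.0381]
eef_rot: [-0.0, 0.999, 0.048, 0.001]
wrist_force: [-1.7, -1.6, 5.9]
opening: 0.408
```

Request:
drive_tool(
  commands=[
    {"dx": 0, "dy": 0, "dz": -2, "turn": 0, "gripper": 1},
    {"dx": 0, "dy": 0, "dz": -5, "turn": 0, "gripper": 1},
    {"dx": 0, "dy": 0, "dz": -9, "turn": 0, "gripper": 1},
    {"dx": -0.3, "dy": 2, "dz": -11, "turn": 0, "gripper": 1},
    {"dx": -1, "dy": 6, "dz": -11, "turn": 0, "gripper": 1},
    {"dx": -1.9, "dy": 11, "dz": -11, "turn": 0, "gripper": 1},
    {"dx": -2.8, "dy": 16, "dz": -11, "turn": 0, "gripper": 1},
    {"dx": -3.7, "dy": 21, "dz": -11, "turn": 0, "gripper": 1},
    {"dx": -4.6, "dy": 26, "dz": -11, "turn": 0, "gripper": 1},
    {"dx": -5.5, "dy": 31, "dz": -11, "turn": 0, "gripper": 1},
    {"dx": -6.4, "dy": 36, "dz": -11, "turn": 0, "gripper": 1},
    {"dx": -7.3, "dy": 41, "dz": -11, "turn": 0, "gripper": 1},
    {"dx": -8.2, "dy": 46, "dz": -11, "turn": 0, "gripper": 1},
    {"dx": -9.1, "dy": 51, "dz": -11, "turn": 0, "gripper": 1},
    {"dx": -9.9, "dy": 56, "dz": -11, "turn": 0, "gripper": 1},
    {"dx": -10.5, "dy": 59, "dz": -11, "turn": 0, "gripper": 1},
    {"dx": -10.7, "dy": 60.6, "dz": -11, "turn": 0, "gripper": 1},
    {"dx": -10.7, "dy": 60.6, "dz": -11, "turn": 0, "gripper": 1},
    {"dx": -10.7, "dy": 60.6, "dz": -11, "turn": 0, "gripper": 1},
  ],
)

```text
time_s: 37.12
eef_pos: [0.4966, -0.2942, 0.1468]
eef_rot: [-0.0, 0.999, 0.048, -0.0]
wrist_force: [0.1, -0.5, -1.8]
opening: 0.408
```

Request:
drive_tool(
  commands=[
    {"dx": 0, "dy": 0, "dz": 3, "turn": 0, "gripper": 1},
    {"dx": 0, "dy": 0, "dz": 6, "turn": 0, "gripper": 1},
    {"dx": 0, "dy": 0, "dz": 8, "turn": 0, "gripper": 1},
    {"dx": 0, "dy": 0, "dz": 9, "turn": 0, "gripper": 1},
    {"dx": 0, "dy": 0, "dz": 9, "turn": 0, "gripper": 1},
    {"dx": 0, "dy": 0, "dz": 9, "turn": 0, "gripper": 1},
  ],
)

```text
time_s: 37.88
eef_pos: [0.4973, -0.296, 0.0579]
eef_rot: [0.001, 0.999, 0.048, 0.001]
wrist_force: [-0.2, 0.1, -1.5]
opening: 0.411
```

```bash
python3 look.py pics/c2.png
```

```text
37.875 [ 0.49725667 -0.29604713  0.05785754] [-0.16659183  0.13692101 -1.53338535] 0.4108273802822322
```

View pics/c2.png

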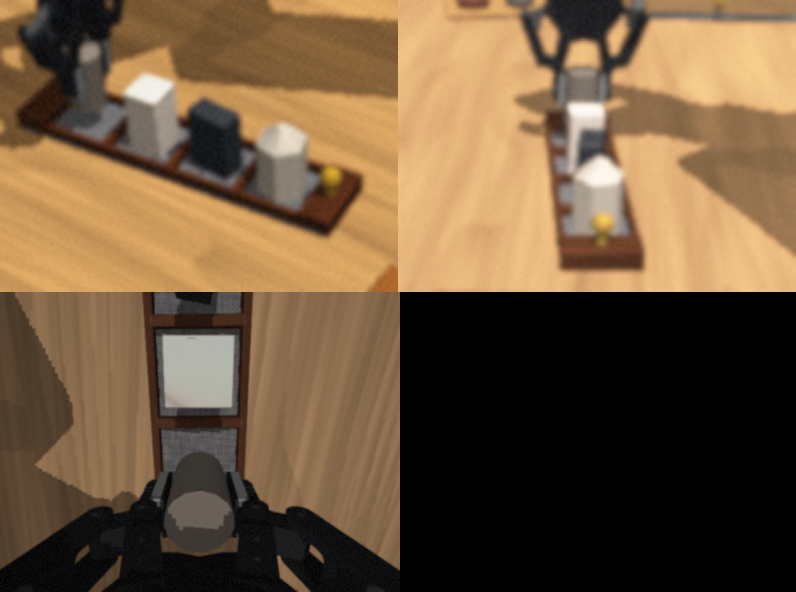

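The core is upright over the last compartment. Lowering.

Request:
drive_tool(
  commands=[
    {"dx": 0, "dy": 0, "dz": 0.8, "turn": 0, "gripper": 1},
    {"dx": 0, "dy": 0, "dz": 1.6, "turn": 0, "gripper": 1},
    {"dx": 0, "dy": 0, "dz": 2.0, "turn": 0, "gripper": 1},
    {"dx": 0, "dy": 0, "dz": 2.15, "turn": 0, "gripper": 1},
    {"dx": 0, "dy": 0, "dz": 2.2, "turn": 0, "gripper": 1},
    {"dx": 0, "dy": 0, "dz": 2.2, "turn": 0, "gripper": 1},
  ],
)

```text
time_s: 38.78
eef_pos: [0.4965, -0.2954, 0.0351]
eef_rot: [-0.0, 0.999, 0.048, -0.0]
wrist_force: [-1.8, 2.1, 2.4]
opening: 0.409
```

Request:
drive_tool(
  commands=[
    {"dx": 0, "dy": 0, "dz": 0.05, "turn": 0, "gripper": 1},
    {"dx": 0, "dy": 0, "dz": 0.1, "turn": 0, "gripper": 1},
    {"dx": 0, "dy": 0, "dz": 0.1, "turn": 0, "gripper": 1},
  ],
)

```text
time_s: 39.15
eef_pos: [0.4965, -0.2955, 0.035]
eef_rot: [-0.0, 0.999, 0.048, -0.0]
wrist_force: [-6.0, 3.9, 12.0]
opening: 0.407
```

Request:
drive_tool(
  commands=[
    {"dx": 0, "dy": 0, "dz": -0.05, "turn": 0, "gripper": 1},
    {"dx": 0, "dy": 0, "dz": -0.05, "turn": 0, "gripper": 0.58},
    {"dx": 0, "dy": 0, "dz": -0.05, "turn": 0, "gripper": 0.56},
    {"dx": 0, "dy": 0, "dz": -0.05, "turn": 0, "gripper": 0.54},
    {"dx": 0, "dy": 0, "dz": -0.05, "turn": 0, "gripper": 0.52},
    {"dx": 0, "dy": 0, "dz": -0.05, "turn": 0, "gripper": 0.48},
    {"dx": 0, "dy": 0, "dz": -0.05, "turn": 0, "gripper": 0.4},
    {"dx": 0, "dy": 0, "dz": -0.05, "turn": 0, "gripper": 0.3},
    {"dx": 0, "dy": 0, "dz": -0.05, "turn": 0, "gripper": 0.2},
    {"dx": 0, "dy": 0, "dz": -0.05, "turn": 0, "gripper": 0.2},
  ],
)

```text
time_s: 40.4
eef_pos: [0.4966, -0.2955, 0.0343]
eef_rot: [0.0, 0.999, 0.048, 0.0]
wrist_force: [-0.2, -0.0, -0.1]
opening: 0.799
```

```bash
python3 look.py pics/c3.png
```

```text
40.4 [ 0.49656309 -0.29552548  0.03431471] [-0.23257468 -0.00787217 -0.13611966] 0.7994879753034726
```

View pics/c3.png

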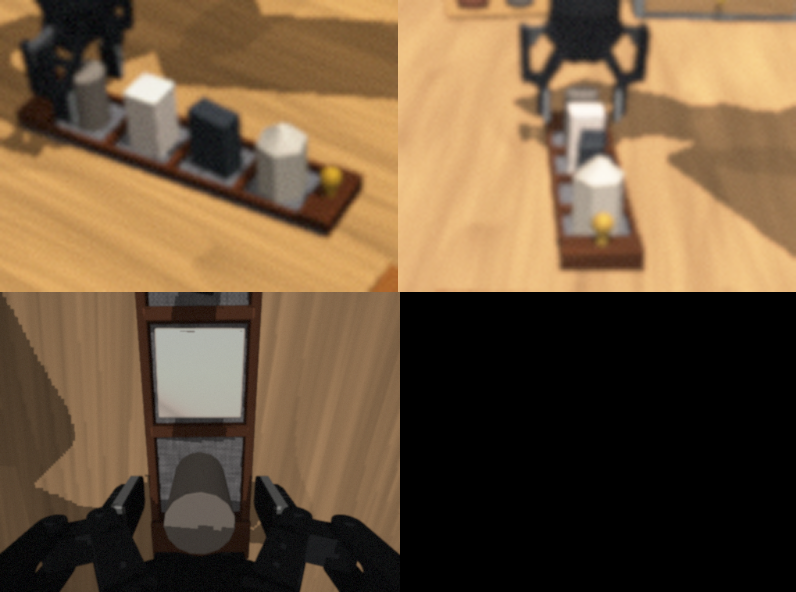

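The core stands free. I'll retreat upward over the rack and inspect all four.

Request:
drive_tool(
  commands=[
    {"dx": 0, "dy": 0, "dz": -2, "turn": 0, "gripper": 0.2},
    {"dx": 0, "dy": 0, "dz": -5, "turn": 0, "gripper": 0.2},
    {"dx": 0, "dy": 0, "dz": -9, "turn": 0, "gripper": 0.2},
    {"dx": 0, "dy": 0, "dz": -14, "turn": 0, "gripper": 0.2},
    {"dx": 0, "dy": -2, "dz": -19, "turn": 0, "gripper": 0.0},
    {"dx": 0, "dy": -3, "dz": -22, "turn": 0, "gripper": 0.0},
    {"dx": 0, "dy": -3, "dz": -22, "turn": 0, "gripper": 0.0},
    {"dx": 0, "dy": -3, "dz": -22, "turn": 0, "gripper": 0.0},
  ],
)

```text
time_s: 41.55
eef_pos: [0.4933, -0.2655, 0.2541]
eef_rot: [-0.0, 0.999, 0.048, -0.0]
wrist_force: [-0.0, -0.1, -0.5]
opening: 1.001
```

```bash
python3 - <<'E'
from bench import ctrl
import cv2
o=ctrl.get_obs();print(o["time_s"],o["eef_pos"])
for n,x,y,w,h in [("scene",145,90,150,100),("side",255,130,70,90),("wrist",130,40,240,180)]:
    c=ctrl.camera(n)["image"][:,:,::-1]; f=min(780/w,590/h); cv2.imwrite(f"pics/f_{n}.png",cv2.resize(c[y:y+h,x:x+w],None,fx=f,fy=f,interpolation=cv2.INTER_CUBIC)); print(n,f)
E
```

```text
41.55 [ 0.49332823 -0.26553861  0.25411   ]
scene 5.2
side 6.555555555555555
wrist 3.25
```

View pics/f_scene.png

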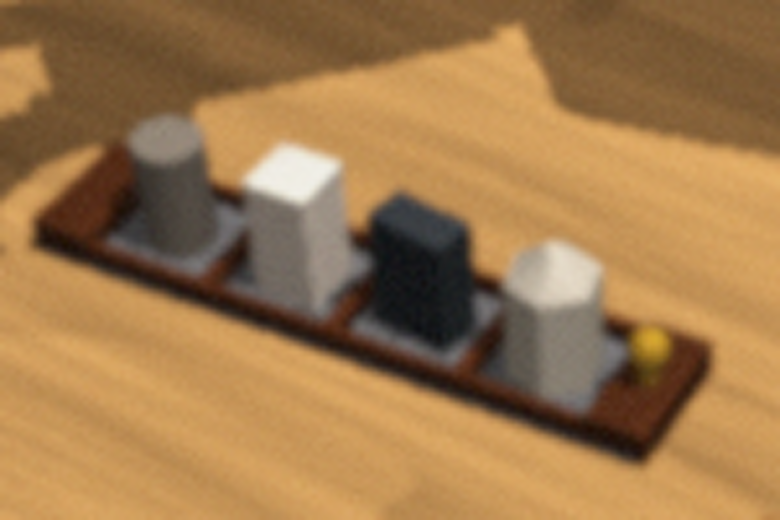

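View pics/f_wrist.png

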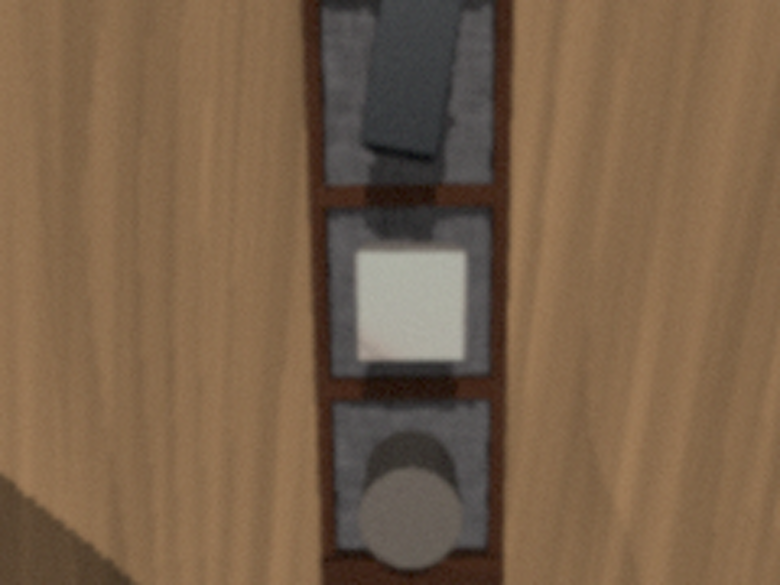

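View pics/f_side.png

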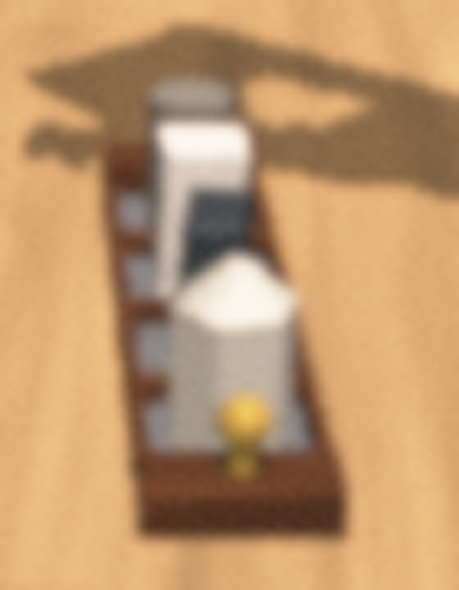

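```bash
python3 - <<'E'
from bench import ctrl
from h import *
u=lambda p,z:back("scene",unz(p,(145,90),5.2),z)[:2]
P=[u(p,.02) for p in [(122,145),(38,222),(642,445),(710,347)]]
d=P[2]+P[3]-P[0]-P[1];y=d/np.linalg.norm(d);x=np.array([y[1],-y[0]])
for name,o in (("image corners",np.mean(P,0)),("avg",np.array([.487,-.192]))):
  for n,p,z in [("core",(166,139),.066),("bar",(293,174),.072),("slab",(420,220),.070),("quartz",(555,243),.078)]:
    v=u(p,z)-o; print(name,n,(v@x).round(4),(v@y).round(4))
a=ctrl.get_obs();print(a["time_s"],a["wrist_force"])
E
```

```text
image corners core -0.0021 -0.108
image corners bar -0.0014 -0.0355
image corners slab -0.002 0.0325
image corners quartz -0.0078 0.0995
avg core 0.0011 -0.1056
avg bar 0.0018 -0.033
avg slab 0.0012 0.0349
avg quartz -0.0046 0.1019
41.7 [ 0.85545799 -0.58443369 -0.55373029]
```

All four lie within 8 mm of their compartment centres, inside the 20 mm and 18 mm tolerances. Handing in.

```bash
python3 -c "
from bench import ctrl
print(ctrl.hand_in())"
```

```text
the job is handed in; nothing more can be done
None
```

All four specimens are in the rack in reverse order, released, and the job is handed in at about 42 s. From the rack's stud they run quartz, slab, bar, core; in the tray they ran core, bar, slab, quartz from its stud.

**Final checks:** In the last scene, side and wrist pictures all four look upright, one per compartment, with the gripper clear above them at z = 0.25 m. From the scene picture, each is within 8 mm of its compartment centre across the rack and 6 mm along it. I judged uprightness and height by eye from the pictures, not by measurement. The blue and turquoise look-alikes were left alone.

**What went wrong:** The quartz was left leaning about 14° with its base on the compartment wall after the first release. I regrasped it, set it down again and it stood up. It is the least centred, about 5–8 mm across and 3–6 mm along. I never found out why it tipped; I released the other three more slowly and they stayed upright.

**Disagreement between measurements:** The cameras differed by 2–6 mm on where the rack compartments lie, so I used a compromise position, which is well inside the tolerances.

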